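# Crib up the carving turntable

## Robot

A 6-joint arm with a two-finger parallel gripper is mounted at the origin on the work surface. World frame = base frame: x ahead of the robot, y to its left, z up, the work surface at z = 0. Lengths are in m, angles in rad, forces in N, time in s.
With the tool pointing down it reaches from about 0.35 to 0.8 m from the base axis. Payload 7.3 kg.
Tool frame: the origin (TCP) lies at the very end of the fingers, on their centre line; the grasp point (between the pads) lies 19 mm behind it (arm.grasp_offset is the distance from the TCP to the grasp point, in m); z points along the fingers, y is the line along which they close (so a half turn about z gives the same grasp; the last joint's range is limited). The gripper opens to 85 mm and grips with 20 to 120 N. Pads are 22 mm wide; open, the fingers measure 114 mm over their backs; the gripper's body (76 mm by 85 mm) begins 54 mm behind the grasp point. The pads swing forward as they close: fully open they stand 13 mm farther back than shut.
Start: joints at [-0.146, 0.342, 1.524, -0, 1.275, -0.146], TCP at [0.525, 0, 0.195] pointing down, gripper open.
Joint ranges: [-2.53, 2.53], [-0.77, 2.02], [0.04, 2.7], [-1, 4.14], [0.28, 2.66], [-3.11, 3.11]. Speed limits (rad/s): [2.57, 2.57, 3.14, 3.14, 3.14, 3.14].

## Interface

Orientations are given as a unit quaternion [w, x, y, z].
In Python, from bench import arm, get_image, camera_params gives the robot as it stands. The module is installed in compiled form; this text tells all that it offers.
- The arm moves only by the tool jog_arm, never from a script. Its argument "motion" is a list of rows, each an object of numbers: "grip": the opening, from 0 (shut) to 1 (fully open); "dx", "dy", "dz": the shift along the world's x, y, z in mm; "wx", "wy", "wz": the turn, a rotation vector about the world's x, y, z in degrees. A call has 1 to 8 rows; each row is the pose to reach, as a shift and turn from the pose commanded when the call began; what a row does not reach only later rows make up. A row lasts 1/12 s, in which the tool goes at most 41.7 mm and 7.16 degrees, less where a joint would pass 70% of its speed; a pose out of reach is approached as far as the arm can. A call with a gripper value outside its range is refused whole. The fingers move at their own pace and stop on an object; "grip_force" is the grip in N (left out, the last holds). Time passes only in rows, so rows that repeat a pose let the fingers close. It gives the time, the measured TCP pose, the force, the opening and the grip force at its end, in the units of the state.
- arm.observe(): the state, without advancing time (a new reading comes with each control period).
- get_image(name): name is "scene" or "side" or "wrist"; returns the picture (420x560x3 uint8, blue, green, red); there is no depth.
- camera_params(name): a dict with "fovy" (degrees; the focal length in pixels is half the picture's height over the tangent of half this angle, whatever the lens; pixels are square), "cx", "cy" (the principal point, pixels), "rvec" (rotation vector, rad) and "tvec" (3), from world to camera coordinates, as OpenCV has them. Camera axes: x right, y down, z forward; pixel columns grow to the right and rows downward; lengths in m; the calibration is good to about 2 mm. A picture is of the moment at which its call begins: read the wrist's pose just before it. camera_params takes no time and is no camera call; for the wrist camera it gives the pose at the moment of the call.
- arm.job_done(): hands the job in; it is judged then, once.
The state is a dict: "clock": time; "joint_positions": joint angles; "qvel": joint speeds; "effort": joint torques, N m; "tcp_pos": TCP position; "tool_rot": TCP orientation; "force": force on the tool from outside, world axes, zero at the start; "wrist_torque": the same for the moment, N m; "grip_width": finger opening in m; "finger_force": force on a finger pad.
Only numpy, scipy, OpenCV 4.12 (cv2) and the standard library are available. Lean on these libraries where they do the work, as an engineer would, in place of code of your own. Each camera call takes 0.05 s, during which the arm holds its last target. There are 200 camera calls.

## Task

Lock the carving turntable first by putting the red-gripped pin fully home in the hole at the plate's corner. Then build the timber crib up on the two fixed bearers with the four loose slats: two laid flat across the bearers, one at each end with the corners flush, and the other two crosswise on top of those, straight above the bearers, flush at the corners too. Take the two slats off the sloping rack as well as the two on the bench, and leave the tools and stone lying around where they are.

Things in the scene. Friction and masses are not known exactly. Their poses are not given: they have to be found in the camera images.
- plate (a point): centre of the upper face of the blue square turntable plate, 210 x 210 x 12 mm, on a dark steel foot 20 mm high (this face is 32 mm above the bench), z up. Two bearers lie on it along this frame's x. The plate turns stiffly about this point (1 N m of friction) until the pin locks it; it starts with the holes of plate and foot lined up
- bearer_l (a point): middle of the upper face of a dark wooden bearer, 140 x 30 x 18 mm, screwed flat on the turntable plate along x; its centre line is at y = +55 mm of plate and its ends at x = -70 and +70 mm. The two bearers are the crib's first layer; the crib's outline is a 140 mm square
- bearer_r (a point): middle of the upper face of a dark wooden bearer, 140 x 30 x 18 mm, screwed flat on the turntable plate along x; its centre line is at y = -55 mm of plate and its ends at x = -70 and +70 mm. The two bearers are the crib's first layer; the crib's outline is a 140 mm square
- lock_hole (a point): centre of the mouth of the lock hole, 15 mm wide, in the upper face of the plate at x = -90, y = +90 mm of plate (the only corner with a hole); it goes straight down through the plate and the foot (16 mm wide there) to the bench, 32 mm deep
- pin: lock pin: steel shank 12 mm wide, 30 mm long, chamfered foot, under a red round grip 22 mm wide, 45 mm tall; origin at the foot's underside, z towards the grip (grip from 30 to 75 mm). Starts upright in a plywood parking block, 60 x 60 x 34 mm, with the grip's underside on its top. Fully home, the grip rests on the plate, the foot 30 mm below the plate's face
- rack_face (a point): sloping green rack: the middle of the low edge of its face, 25 mm above the bench. The face, 200 mm wide (along y) and 170 mm long, rises at 30 degrees towards this frame's +x (away from the robot), and stays put. Two slats lie flat on it about 90 mm apart, lengthwise up the slope, against an orange lip 8 mm thick and 12 mm high along the low edge
- slat_a: pale wooden slat, 140 x 30 x 18 mm; origin at its centre, x along its length, y along its width, z through its thickness. Starts on the sloping rack, so its x points up the slope at 30 degrees
- slat_b: pale wooden slat, 140 x 30 x 18 mm; origin at its centre, x along its length, y along its width, z through its thickness. Starts on the sloping rack, so its x points up the slope at 30 degrees
- slat_c: pale wooden slat, 140 x 30 x 18 mm; origin at its centre, x along its length, y along its width, z through its thickness. Starts flat on the bench
- slat_d: pale wooden slat, 140 x 30 x 18 mm; origin at its centre, x along its length, y along its width, z through its thickness. Starts flat on the bench
- chisel: flat steel chisel lying on the bench, 200 mm long; not part of the work, to be left where it is (origin at its underside)
- punch: steel point chisel lying on the bench, 190 mm long; not part of the work, to be left where it is (origin at its underside)
- rasp: steel rasp with a wooden handle lying on the bench, 230 mm long; not part of the work, to be left where it is (origin at its underside)
- brush: bench brush lying on the bench; not part of the work, to be left where it is (origin at its underside)
- mallet: round steel carver's mallet standing head down, 68 mm wide, 180 mm tall; not part of the work, to be left where it is (origin at its underside)
- offcut: pale limestone offcut, 70 x 50 x 35 mm; not part of the work, to be left where it is (origin at its underside)
- tin: open aluminium tin, 72 mm wide, 90 mm tall; not part of the work, to be left where it is (origin at its underside)
Not all that is in view belongs to the job. Leave any yellow look-alike of the slat_d alone.

How it is judged:
On the way, in this order (a step that is already met when the one before it is completed fails the run):
1. the lock pin is fully home in the turntable's lock hole (horizontal distance between pin and lock_hole below 0.006 m and z of pin in the frame of lock_hole below -0.026 m and angle between pin's own z axis and vertical below 0.1 rad), for 0.2 s.
2. the second layer is down: two slats flat across the bearers, one at each end (all of step 1 and ((x of slat_a in the frame of plate between -0.067 and -0.043 m and y of slat_a in the frame of plate between -0.012 and 0.012 m and z of slat_a in the frame of plate between 0.022 and 0.032 m and angle between the x axis of slat_a and the y axis of plate, either way round below 0.14 rad and angle between the z axis of slat_a and the z axis of plate, either way round below 0.1 rad) or (x of slat_b in the frame of plate between -0.067 and -0.043 m and y of slat_b in the frame of plate between -0.012 and 0.012 m and z of slat_b in the frame of plate between 0.022 and 0.032 m and angle between the x axis of slat_b and the y axis of plate, either way round below 0.14 rad and angle between the z axis of slat_b and the z axis of plate, either way round below 0.1 rad) or (x of slat_c in the frame of plate between -0.067 and -0.043 m and y of slat_c in the frame of plate between -0.012 and 0.012 m and z of slat_c in the frame of plate between 0.022 and 0.032 m and angle between the x axis of slat_c and the y axis of plate, either way round below 0.14 rad and angle between the z axis of slat_c and the z axis of plate, either way round below 0.1 rad) or (x of slat_d in the frame of plate between -0.067 and -0.043 m and y of slat_d in the frame of plate between -0.012 and 0.012 m and z of slat_d in the frame of plate between 0.022 and 0.032 m and angle between the x axis of slat_d and the y axis of plate, either way round below 0.14 rad and angle between the z axis of slat_d and the z axis of plate, either way round below 0.1 rad)) and ((x of slat_a in the frame of plate between 0.043 and 0.067 m and y of slat_a in the frame of plate between -0.012 and 0.012 m and z of slat_a in the frame of plate between 0.022 and 0.032 m and angle between the x axis of slat_a and the y axis of plate, either way round below 0.14 rad and angle between the z axis of slat_a and the z axis of plate, either way round below 0.1 rad) or (x of slat_b in the frame of plate between 0.043 and 0.067 m and y of slat_b in the frame of plate between -0.012 and 0.012 m and z of slat_b in the frame of plate between 0.022 and 0.032 m and angle between the x axis of slat_b and the y axis of plate, either way round below 0.14 rad and angle between the z axis of slat_b and the z axis of plate, either way round below 0.1 rad) or (x of slat_c in the frame of plate between 0.043 and 0.067 m and y of slat_c in the frame of plate between -0.012 and 0.012 m and z of slat_c in the frame of plate between 0.022 and 0.032 m and angle between the x axis of slat_c and the y axis of plate, either way round below 0.14 rad and angle between the z axis of slat_c and the z axis of plate, either way round below 0.1 rad) or (x of slat_d in the frame of plate between 0.043 and 0.067 m and y of slat_d in the frame of plate between -0.012 and 0.012 m and z of slat_d in the frame of plate between 0.022 and 0.032 m and angle between the x axis of slat_d and the y axis of plate, either way round below 0.14 rad and angle between the z axis of slat_d and the z axis of plate, either way round below 0.1 rad))), for 0.2 s.
At the end, for the whole second after the job is handed in: Pin upright, foot 26 mm or more below the plate's face. Two slats flat across the bearer ends (centres 55 mm either side), two flat on them straight above the bearers; each within 12 mm in plan and 5 mm in height, turned under 0.14 rad, tipped under 0.1. Any slat anywhere. All at rest (all of step 2 and ((x of slat_a in the frame of plate between -0.012 and 0.012 m and y of slat_a in the frame of plate between -0.067 and -0.043 m and z of slat_a in the frame of plate between 0.04 and 0.05 m and angle between the x axis of slat_a and the x axis of plate, either way round below 0.14 rad and angle between the z axis of slat_a and the z axis of plate, either way round below 0.1 rad) or (x of slat_b in the frame of plate between -0.012 and 0.012 m and y of slat_b in the frame of plate between -0.067 and -0.043 m and z of slat_b in the frame of plate between 0.04 and 0.05 m and angle between the x axis of slat_b and the x axis of plate, either way round below 0.14 rad and angle between the z axis of slat_b and the z axis of plate, either way round below 0.1 rad) or (x of slat_c in the frame of plate between -0.012 and 0.012 m and y of slat_c in the frame of plate between -0.067 and -0.043 m and z of slat_c in the frame of plate between 0.04 and 0.05 m and angle between the x axis of slat_c and the x axis of plate, either way round below 0.14 rad and angle between the z axis of slat_c and the z axis of plate, either way round below 0.1 rad) or (x of slat_d in the frame of plate between -0.012 and 0.012 m and y of slat_d in the frame of plate between -0.067 and -0.043 m and z of slat_d in the frame of plate between 0.04 and 0.05 m and angle between the x axis of slat_d and the x axis of plate, either way round below 0.14 rad and angle between the z axis of slat_d and the z axis of plate, either way round below 0.1 rad)) and ((x of slat_a in the frame of plate between -0.012 and 0.012 m and y of slat_a in the frame of plate between 0.043 and 0.067 m and z of slat_a in the frame of plate between 0.04 and 0.05 m and angle between the x axis of slat_a and the x axis of plate, either way round below 0.14 rad and angle between the z axis of slat_a and the z axis of plate, either way round below 0.1 rad) or (x of slat_b in the frame of plate between -0.012 and 0.012 m and y of slat_b in the frame of plate between 0.043 and 0.067 m and z of slat_b in the frame of plate between 0.04 and 0.05 m and angle between the x axis of slat_b and the x axis of plate, either way round below 0.14 rad and angle between the z axis of slat_b and the z axis of plate, either way round below 0.1 rad) or (x of slat_c in the frame of plate between -0.012 and 0.012 m and y of slat_c in the frame of plate between 0.043 and 0.067 m and z of slat_c in the frame of plate between 0.04 and 0.05 m and angle between the x axis of slat_c and the x axis of plate, either way round below 0.14 rad and angle between the z axis of slat_c and the z axis of plate, either way round below 0.1 rad) or (x of slat_d in the frame of plate between -0.012 and 0.012 m and y of slat_d in the frame of plate between 0.043 and 0.067 m and z of slat_d in the frame of plate between 0.04 and 0.05 m and angle between the x axis of slat_d and the x axis of plate, either way round below 0.14 rad and angle between the z axis of slat_d and the z axis of plate, either way round below 0.1 rad)) and linear speed of each of slat_a, slat_b, slat_c, slat_d, pin below 0.02 m/s); the robot touches nothing.
It fails at once if a bystander (tool, tin, mallet or offcut) was shifted by more than 30 mm (distance of any of chisel, punch, rasp, brush, mallet, offcut, tin from where it was at the start of the episode above 0.03 m).
It also fails if it takes over 72 s, if anything falls off the work surface, if the arm or the gripper's body presses on something with over 40 N, if the wrist force passes 120 N, or if a joint passes its speed limit or range.

## Working session

There is one attempt and no reset: what is moved stays moved. The work goes in short steps, Python scripts to look and compute and a tool call to move; the robot and the scene stay as the last step left them, time stands still between calls to the robot, and variables do not carry over. Pictures are saved under pics/ and viewed, at most 10 in all, crops included, and the job is handed in when it is done.

Besides the shell and the picture viewer there is one more tool, called as name(argument=value, ...), one argument or row to a line, values as JSON. jog_arm: Moves the arm, as the interface text tells. Its arguments: {"type":"object","properties":{"motion":{"type":"array"},"grip_force":{"type":"number"}},"required":["motion"]}

```bash
mkdir -p pics
python3 - <<'E'
from bench import arm,get_image,camera_params
import cv2
for n in ("scene","side","wrist"):
    p=camera_params(n);print(n,p)
    cv2.imwrite(f"pics/{n}0.png",get_image(n))
print(arm.observe(), arm.grasp_offset)
E
```

```text
scene {'fovy': 48.024878649026995, 'cx': 273.3692313041185, 'cy': 214.21870176649045, 'rvec': array([ 0.74919009,  2.6865442 , -0.9835731 ]), 'tvec': array([ 0.39474814, -0.16220458,  1.68660962])}
side {'fovy': 45.19293966713787, 'cx': 280.8342138709595, 'cy': 207.41323034100492, 'rvec': array([ 0.75826014, -2.52964376,  1.17203485]), 'tvec': array([0.41641176, 0.22027393, 1.26792032])}
wrist {'fovy': 68.25718962227815, 'cx': 280.8400728085569, 'cy': 208.9017199494459, 'rvec': array([-2.82378950e+00, -2.84797016e-04,  1.30571642e-03]), 'tvec': array([-0.5249757 , -0.04055377,  0.38010275])}
{'clock': 0.15, 'joint_positions': array([-1.45985242e-01,  3.42567270e-01,  1.52482593e+00, -6.56337354e-06,
        1.27537899e+00, -1.46021191e-01]), 'qvel': array([-0.00082353, -0.00280379, -0.00045036,  0.00091857, -0.00033093,
        0.00068365]), 'effort': array([ 1.24654900e-03, -4.33907533e+01, -2.46148127e+01, -9.02174702e-05,
        5.71925848e-03,  3.60333468e-05]), 'tcp_pos': array([5.24650201e-01, 7.92169927e-05, 1.94373352e-01]), 'tool_rot': array([-4.71388423e-04,  7.07093271e-01,  7.07120045e-01, -3.54437905e-04]), 'force': array([ 0.4547611 ,  0.25569021, -0.22004608]), 'wrist_torque': array([ 0.02073792, -0.01024271,  0.0283911 ]), 'finger_force': 0.0, 'grip_width': 0.08549307872756919} 0.0187
```

View pics/scene0.png

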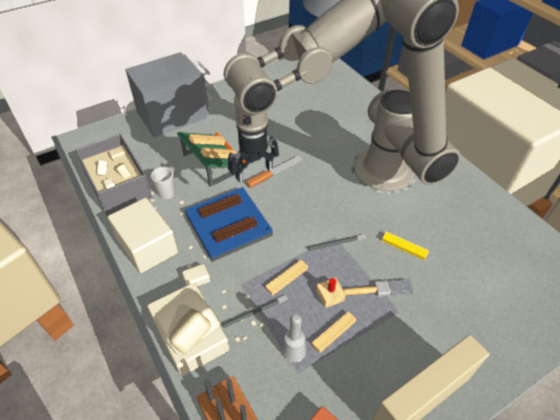

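View pics/side0.png

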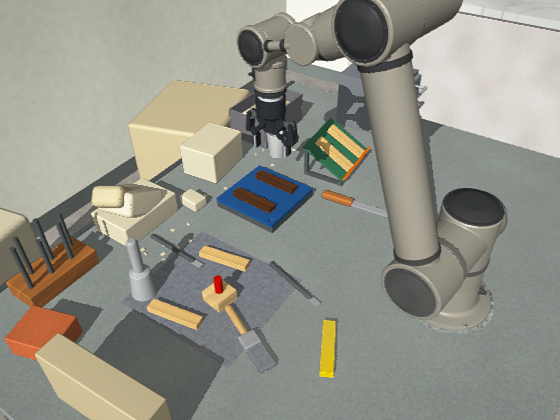

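View pics/wrist0.png

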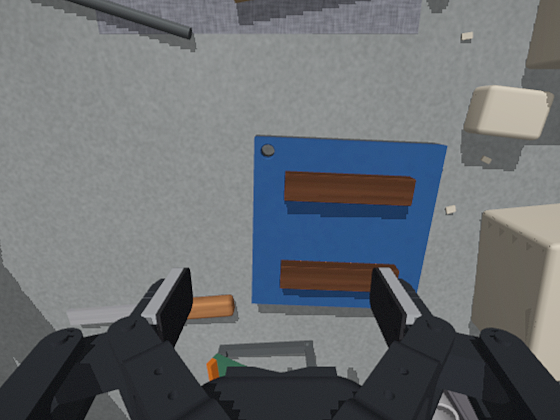

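```bash
cat > h.py <<'E'
import numpy as np,cv2
from bench import arm,get_image,camera_params
def shot(n,name=None):
    p=camera_params(n);im=get_image(n)
    if name: cv2.imwrite(f"pics/{name}.png",im)
    return im,p
def P(p):
    f=210/np.tan(np.radians(p['fovy'])/2);K=np.array([[f,0,p['cx']],[0,f,p['cy']],[0,0,1]])
    R=cv2.Rodrigues(p['rvec'])[0];return K,R,p['tvec']
def ray(p,uv):
    K,R,t=P(p);uv=np.atleast_2d(uv).astype(float)
    d=(R.T@np.linalg.inv(K)@np.c_[uv,np.ones(len(uv))].T).T
    return -R.T@t,d/np.linalg.norm(d,axis=1)[:,None]
def cast(p,uv,z):
    c,d=ray(p,uv);return c+d*((z-c[2])/d[:,2])[:,None]
def tri(obs):
    A=np.zeros((3,3));b=np.zeros(3);L=[]
    for p,uv in obs:
        c,d=ray(p,uv);d=d[0];M=np.eye(3)-np.outer(d,d);A+=M;b+=M@c;L.append((M,c))
    x=np.linalg.solve(A,b);return x,[round(1e3*np.linalg.norm(M@(x-c)),1) for M,c in L]
def proj(p,X):
    K,R,t=P(p);return cv2.projectPoints(np.atleast_2d(X).astype(float),p['rvec'],p['tvec'],K,None)[0][:,0]
def hsv(im):return cv2.cvtColor(im,cv2.COLOR_BGR2HSV)
RNG=dict(blue=((100,120,60),(125,255,255)),red=((0,190,90),(4,255,255)),red2=((172,150,90),(180,255,255)),
 pale=((11,60,120),(24,200,255)),yel=((24,200,120),(32,255,255)))
def blobs(im,c,amin=40,lo=None,hi=None):
    l,h=RNG[c] if lo is None else (lo,hi)
    m=cv2.inRange(hsv(im),l,h)
    cs=cv2.findContours(m,cv2.RETR_EXTERNAL,cv2.CHAIN_APPROX_NONE)[0]
    out=[]
    for q in cs:
        a=cv2.contourArea(q)
        if a>=amin:
            M=cv2.moments(q);out.append((a,(M['m10']/M['m00'],M['m01']/M['m00']),cv2.minAreaRect(q),q))
    return sorted(out,key=lambda o:-o[0])
E
python3 - <<'E'
from h import *
for n,pts in (("scene",[(288,277),(334,331),(331,283),(208,140),(217,154)]),("side",[(225,257),(175,313),(218,280),(345,138),(335,158)])):
    im=cv2.imread(f"pics/{n}0.png");H=hsv(im);p=camera_params(n)
    print(n,"cam",np.round(ray(p,(0,0))[0],3))
    for u,v in pts: print((u,v),H[v,u],np.round(cast(p,(u,v),.018),3))
    for c in ("blue","red","red2","pale"):
        for b in blobs(im,c,60)[:9]: print(c,b[0],np.round(b[1],1),np.round(b[2][1]),np.round(cast(p,b[1],.018)[0],3))
p=camera_params("wrist");print("wcam",np.round(ray(p,(280,209)),3))
im=cv2.imread("pics/wrist0.png");b=blobs(im,"blue",2000)[0]
hull=cv2.convexHull(b[3]);ap=cv2.approxPolyDP(hull,12,True)[:,0];print(ap,np.round(cast(p,ap,.032),4))
E
```

```text
scene cam [0.964 0.834 1.184]
(288, 277) [ 21 110 243] [[0.543 0.217 0.018]]
(334, 331) [ 21 110 244] [[0.528 0.425 0.018]]
(331, 283) [  1 223 204] [[0.448 0.299 0.018]]
(208, 140) [ 19 116 236] [[ 0.477 -0.447  0.018]]
(217, 154) [ 17 122 174] [[ 0.482 -0.361  0.018]]
blue 3396.5 [227.3 221.6] [55. 71.] [ 0.598 -0.059  0.018]
blue 2775.5 [495.4  26.8] [57. 63.] [-1.089 -0.473  0.018]
blue 1279.0 [369.   52.1] [34. 59.] [-0.419 -0.613  0.018]
blue 426.0 [299.4  13.5] [27. 26.] [-0.345 -1.079  0.018]
blue 220.5 [396.4  48.9] [10. 34.] [-0.544 -0.569  0.018]
blue 76.0 [553.2   2.9] [ 9. 16.] [-1.537 -0.488  0.018]
pale 4512.0 [ 26.7 294.4] [124.  73.] [ 1.207 -0.117  0.018]
pale 3626.5 [435.5 381. ] [ 37. 116.] [0.391 0.665 0.018]
pale 1361.5 [110.8 166.9] [35. 48.] [ 0.834 -0.495  0.018]
pale 1333.0 [477.   51.4] [92. 83.] [-0.845 -0.362  0.018]
pale 648.5 [333.3 331.7] [14. 50.] [0.531 0.425 0.018]
pale 644.0 [339.8 292.7] [26. 58.] [0.445 0.338 0.018]
pale 553.5 [286.1 277.1] [13. 47.] [0.548 0.215 0.018]
pale 533.5 [212.  145.1] [25. 47.] [ 0.477 -0.413  0.018]
pale 445.5 [540.9  
[... 619 characters left out ...]
02.6] [60. 29.] [0.444 0.337 0.018]
pale 728.5 [174.1 313.5] [55. 15.] [0.523 0.428 0.018]
pale 608.5 [107.4 196.3] [21. 34.] [1.004 0.207 0.018]
pale 567.5 [223.6 257.7] [50. 13.] [0.539 0.217 0.018]
pale 400.5 [334.2 153.7] [44. 14.] [ 0.531 -0.376  0.018]
pale 370.0 [345.5 140.9] [42. 10.] [ 0.537 -0.469  0.018]Traceback (most recent call last):
  File "<stdin>", line 8, in <module>
    return _wrapfunc(a, 'round', decimals=decimals, out=out)
    return _wrapit(obj, method, *args, **kwds)
    conv = _array_converter(obj)
ValueError: setting an array element with a sequence. The requested array has an inhomogeneous shape after 1 dimensions. The detected shape was (2,) + inhomogeneous part.
```

jog_arm(
  motion=[
    {"dy": 40,"dz": 10,"grip": 1},
    {"dy": 80,"dz": 20},
    {"dx": -10,"dy": 120,"dz": 30},
    {"dx": -15,"dy": 160,"dz": 40},
    {"dx": -20,"dy": 200,"dz": 50},
    {"dx": -25,"dy": 240,"dz": 60},
    {"dx": -25,"dy": 280,"dz": 60},
    {"dx": -25,"dy": 320,"dz": 60},
  ],
)

```text
schema error: expected keys grip, dx, dy, dz, wx, wy, wz
```

jog_arm(
  motion=[
    {"dy": 20},
    {"dy": 20},
    {"dy": 20},
    {"dy": 20},
  ],
)

```text
schema error: expected keys grip, dx, dy, dz, wx, wy, wz
```

Run:
```python
from h import *
im,p=shot("wrist","wrist1");print(arm.observe()['tcp_pos'],arm.observe()['qvel'].round(3),np.round(ray(p,(0,0))[0],3))
for c in ("red","red2","pale"):
  for b in blobs(im,c,150)[:8]: print(c,b[0],np.round(b[1],1),np.round(b[2][1]),np.round(cast(p,b[1],.018)[0],4))
```

```text
[5.24759443e-01 5.79641441e-05 1.94505108e-01] [ 0.    -0.004 -0.004 -0.    -0.     0.001] [0.525 0.08  0.373]
pale 781.5 [210.9 306.2] [21. 45.] [ 0.4309 -0.1747  0.018 ]
```

View pics/wrist1.png

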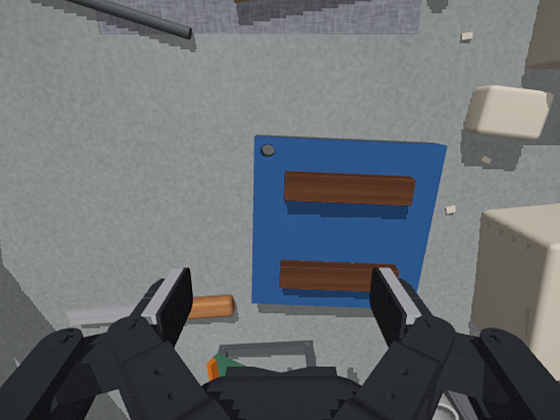

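The moves were refused because every row needs all seven keys, so this is the unchanged start view: plate hole at (267,150), bearers at (349,189) and (338,276). I'll resend with full rows.

jog_arm(
  motion=[
    {"grip": 1,"dx": 0,"dy": 40,"dz": 10,"wx": 0,"wy": 0,"wz": 0},
    {"grip": 1,"dx": 0,"dy": 80,"dz": 20,"wx": 0,"wy": 0,"wz": 0},
    {"grip": 1,"dx": -10,"dy": 120,"dz": 30,"wx": 0,"wy": 0,"wz": 0},
    {"grip": 1,"dx": -15,"dy": 160,"dz": 40,"wx": 0,"wy": 0,"wz": 0},
    {"grip": 1,"dx": -20,"dy": 200,"dz": 50,"wx": 0,"wy": 0,"wz": 0},
    {"grip": 1,"dx": -25,"dy": 240,"dz": 60,"wx": 0,"wy": 0,"wz": 0},
    {"grip": 1,"dx": -25,"dy": 280,"dz": 60,"wx": 0,"wy": 0,"wz": 0},
    {"grip": 1,"dx": -25,"dy": 310,"dz": 60,"wx": 0,"wy": 0,"wz": 0},
  ],
)

```text
clock: 0.87
tcp_pos: [0.4993, 0.3133, 0.2557]
tool_rot: [-0.0, 0.706, 0.708, 0.001]
force: [-0.4, -0.6, 0.2]
grip_width: 0.0851
finger_force: 0.0
```

jog_arm(
  motion=[
    {"grip": 1,"dx": 0,"dy": 30,"dz": 0,"wx": 0,"wy": 0,"wz": 0},
    {"grip": 1,"dx": 0,"dy": 30,"dz": 0,"wx": 0,"wy": 0,"wz": 0},
    {"grip": 1,"dx": 0,"dy": 30,"dz": 0,"wx": 0,"wy": 0,"wz": 0},
    {"grip": 1,"dx": 0,"dy": 30,"dz": 0,"wx": 0,"wy": 0,"wz": 0},
  ],
)

```text
clock: 1.2
tcp_pos: [0.4999, 0.3395, 0.2545]
tool_rot: [0.0, 0.707, 0.707, -0.001]
force: [0.1, -0.3, -0.6]
grip_width: 0.0853
finger_force: 0.0
```

Run:
```python
from h import *
print(arm.observe()['tcp_pos'],arm.observe()['qvel'].round(3))
im,p=shot("wrist","wrist2");print(np.round(ray(p,(0,0))[0],3))
for c in ("red","red2","pale"):
  for b in blobs(im,c,150)[:8]: print(c,b[0],np.round(b[1],1),np.round(b[2],1).tolist() if 0 else np.round(b[2][1]),np.round(cast(p,b[1],.018)[0],4))
```

```text
[0.49987497 0.33947214 0.25448058] [-0.024 -0.014  0.007  0.002  0.001  0.001]
[0.5   0.42  0.433]
red 295.0 [254.1 189.9] [23. 17.] [0.4633 0.3104 0.018 ]
pale 2621.0 [302.2 104.5] [ 25. 111.] [0.5274 0.4224 0.018 ]
pale 2128.0 [256.3 182. ] [47. 49.] [0.4667 0.3216 0.018 ]
pale 2070.5 [309.8 253.1] [23. 95.] [0.5433 0.2138 0.018 ]
pale 865.5 [198.5 154.8] [74. 13.] [0.3904 0.3588 0.018 ]
pale 172.5 [555.8 109.9] [38.  9.] [0.8515 0.4159 0.018 ]
```

View pics/wrist2.png

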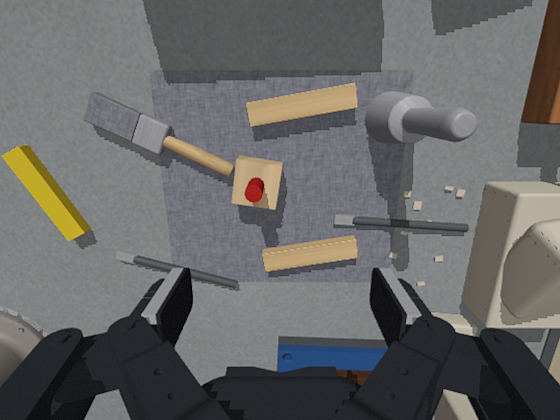

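The picture shows slat d at (302,104), slat c at (310,253), the pin's grip at (254,190) in its block, and the mallet at (395,115). The yellow look-alike is at (47,192).

Run:
```python
from h import *
im=cv2.imread("pics/wrist2.png");p=camera_params("wrist");H=hsv(im)
for x,y0,y1 in ((310,232,276),(302,85,126)): print(x,[tuple(int(k) for k in H[y,x]) for y in range(y0,y1,2)])
for b in blobs(im,"pale",2000):
    if 100<b[2][1][0] or 90<max(b[2][1]):
        for z in (0.,.018):
            w=cast(p,b[3][:,0],z)[:,:2]; r=cv2.minAreaRect((w*1000).astype(np.float32)); print(z,r)
obs=[]
R=((0,150,70),(6,255,255))
for n in ("scene","side","wrist"):
    i,q=(im,p) if n=="wrist" else shot(n,n+"1")
    for b in blobs(i,"red",20,*R)[:3]: print(n,b[0],np.round(b[1],1),b[2])
    exp=proj(q,[.477,.298,.057])[0]
    bb=min(blobs(i,"red",20,*R),key=lambda b:np.hypot(*(np.array(b[1])-exp)))
    obs.append((q,bb[1])); print(exp)
print("pin",tri(obs),tri(obs[:2]))
for q,uv in obs: print(cast(q,uv,.0565))
# slat heights from 2 views: c,d centroids in scene/side/wrist
for name,g in (("c",(.543,.215,.015)),("d",(.528,.423,.015))):
    o=[]
    for n in ("scene","side","wrist"):
        i,q=(im,p) if n=="wrist" else (cv2.imread(f"pics/{n}1.png"),camera_params(n))
        e=proj(q,g)[0];bb=min(blobs(i,"pale",200),key=lambda b:np.hypot(*(np.array(b[1])-e)));o.append((q,bb[1]))
    print(name,tri(o))
```

```text
310 [(120, 15, 117), (110, 19, 119), (120, 16, 125), (114, 21, 123), (113, 25, 133), (18, 89, 174), (18, 101, 175), (19, 93, 202), (18, 95, 180), (18, 95, 186), (18, 95, 188), (18, 95, 193), (18, 93, 192), (18, 94, 193), (18, 93, 192), (19, 96, 185), (17, 95, 153), (111, 39, 85), (113, 22, 91), (120, 19, 81), (113, 19, 107), (117, 18, 125)]
302 [(120, 17, 120), (116, 16, 124), (115, 22, 128), (113, 41, 123), (19, 97, 197), (19, 95, 185), (18, 96, 188), (18, 96, 186), (19, 94, 193), (19, 94, 192), (18, 94, 192), (18, 94, 195), (18, 93, 192), (18, 94, 193), (18, 95, 187), (19, 98, 180), (16, 96, 133), (114, 31, 83), (116, 22, 82), (115, 19, 82), (115, 18, 86)]
0.0 ((528.1503295898438, 421.7560729980469), (145.73963928222656, 31.571502685546875), 9.801878929138184)
0.018 ((527.0105590820312, 421.6573181152344), (139.6898956298828, 30.260974884033203), 9.801894187927246)
0.0 ((544.61865234375, 203.9047088623047), (145.6490478515625, 39.96908950805664), 9.594285011291504)
0.018 ((542.7952270507812, 212.84910583496094), (139.60308837890625, 38.30996322631836), 9.594292640686035)
scene 66.5
[... 252 characters left out ...]
81.8698959350586)
[221.62127397 276.3615315 ]
wrist 319.0 [254.2 189.9] ((254.4500274658203, 189.65000915527344), (17.076295852661133, 24.349536895751953), 18.43494987487793)
[262.32931922 206.76997158]
pin (array([0.46743756, 0.32209625, 0.058377  ]), [np.float64(0.5), np.float64(1.5), np.float64(1.5)]) (array([0.46739435, 0.32318617, 0.05886547]), [np.float64(0.7), np.float64(0.7)])
[[0.46608667 0.32130128 0.0565    ]]
[[0.46877654 0.3225554  0.0565    ]]
[[0.46720497 0.32006046 0.0565    ]]
c (array([0.54456814, 0.20983376, 0.00933038]), [np.float64(0.1), np.float64(0.8), np.float64(0.9)])
d (array([0.52805473, 0.42228065, 0.00861584]), [np.float64(0.4), np.float64(0.4), np.float64(0.5)])
```

jog_arm(
  motion=[
    {"grip": 1,"dx": -33,"dy": -18,"dz": -30,"wx": 0,"wy": 0,"wz": 0},
    {"grip": 1,"dx": -33,"dy": -18,"dz": -70,"wx": 0,"wy": 0,"wz": 0},
    {"grip": 1,"dx": -33,"dy": -18,"dz": -110,"wx": 0,"wy": 0,"wz": 0},
    {"grip": 1,"dx": -33,"dy": -18,"dz": -150,"wx": 0,"wy": 0,"wz": 0},
    {"grip": 1,"dx": -33,"dy": -18,"dz": -190,"wx": 0,"wy": 0,"wz": 0},
    {"grip": 1,"dx": -33,"dy": -18,"dz": -204,"wx": 0,"wy": 0,"wz": 0},
    {"grip": 1,"dx": -33,"dy": -18,"dz": -204,"wx": 0,"wy": 0,"wz": 0},
    {"grip": 0.5,"dx": -33,"dy": -18,"dz": -204,"wx": 0,"wy": 0,"wz": 0},
  ],
  grip_force=20,
)

```text
clock: 2.02
tcp_pos: [0.4674, 0.3213, 0.0511]
tool_rot: [-0.0, 0.708, 0.707, -0.0]
force: [0.7, 1.2, -0.2]
grip_width: 0.0756
finger_force: 0.0
```

jog_arm(
  motion=[
    {"grip": 0.2,"dx": 0,"dy": 0,"dz": 0,"wx": 0,"wy": 0,"wz": 0},
    {"grip": 0.1,"dx": 0,"dy": 0,"dz": 0,"wx": 0,"wy": 0,"wz": 0},
    {"grip": 0.1,"dx": 0,"dy": 0,"dz": 0,"wx": 0,"wy": 0,"wz": 0},
    {"grip": 0.1,"dx": 0,"dy": 0,"dz": 0,"wx": 0,"wy": 0,"wz": 0},
    {"grip": 0.1,"dx": 0,"dy": 0,"dz": 0,"wx": 0,"wy": 0,"wz": 0},
    {"grip": 0.1,"dx": 0,"dy": 0,"dz": 0,"wx": 0,"wy": 0,"wz": 0},
  ],
)

```text
clock: 2.52
tcp_pos: [0.4672, 0.3222, 0.0514]
tool_rot: [0.0, 0.707, 0.707, 0.0]
force: [-0.3, -0.3, -0.2]
grip_width: 0.0084
finger_force: 0.0
```

Run:
```python
from h import *
s=arm.observe();print(s['tcp_pos'],s['force'],s['grip_width'],s['joint_positions'])
im,p=shot("wrist","wrist3")
# hole from wrist0: camera was at start pose
q=dict(p);q['rvec']=np.array([-2.82378950e+00,-2.84797016e-04,1.30571642e-03]);q['tvec']=np.array([-0.5249757,-0.04055377,0.38010275])
i=cv2.imread("pics/wrist0.png");b=blobs(i,"blue",2000)[0]
m=np.zeros(i.shape[:2],np.uint8);cv2.drawContours(m,[cv2.convexHull(b[3])],-1,255,-1)
m=cv2.erode(m,np.ones((5,5)))&~cv2.inRange(hsv(i),*RNG['blue'])
for c in cv2.findContours(m,cv2.RETR_EXTERNAL,cv2.CHAIN_APPROX_NONE)[0]:
    if cv2.contourArea(c)>30:
        M=cv2.moments(c);u=(M['m10']/M['m00'],M['m01']/M['m00']);r=cv2.minAreaRect(c);print(M['m00'],np.round(u,1),r[1],cast(q,u,.032),cast(q,u,.05))
hull=cv2.convexHull(b[3]);ap=cv2.approxPolyDP(hull,8,True)[:,0];print(ap.tolist(),np.round(cast(q,ap,.032),4).tolist())
```

```text
[0.467162   0.32215809 0.05139058] [-0.29236372 -0.3352744  -0.21508954] 0.008422327640819682 [ 4.68714097e-01  5.66266348e-01  1.59095532e+00 -7.61700438e-05
  9.83525389e-01  4.68627563e-01]
3713.0 [344.1 277.7] (134.75807189941406, 41.42238998413086) [[ 0.60416146 -0.12254725  0.032     ]] [[ 0.6000028  -0.11184875  0.05      ]]
3785.5 [348.6 188. ] (130.79421997070312, 30.54338836669922) [[ 0.60186127 -0.00700028  0.032     ]] [[ 0.59782395 -0.00239655  0.05      ]]
110.0 [267.6 149.9] (12.020814895629883, 12.020814895629883) [[0.51051179 0.03574751 0.032     ]] [[0.51129289 0.03809641 0.05      ]]
[[255, 137], [446, 146], [416, 292], [370, 307], [252, 302]] [[0.4972, 0.0496, 0.032], [0.7044, 0.04, 0.032], [0.6968, -0.1431, 0.032], [0.6404, -0.1655, 0.032], [0.4879, -0.1581, 0.032]]
```

Run:
```python
from h import *
R=((0,150,70),(6,255,255));o=[]
for n in ("scene","side"):
    i,q=shot(n,n+"2")
    for b in blobs(i,"red",15,*R)[:3]: print(n,b[0],np.round(b[1],1),b[2])
    cv2.imwrite(f"pics/{n}2.png",i)
a=cv2.imread("pics/scene2.png")[220:340,260:400];b=cv2.imread("pics/side2.png")[220:340,150:290]
w=cv2.imread("pics/wrist3.png")
c=np.hstack([cv2.resize(a,None,fx=2.4,fy=2.4),cv2.resize(b,None,fx=2.4,fy=2.4)])
w=cv2.resize(w,None,fx=.6,fy=.6);d=np.zeros((c.shape[0]+w.shape[0],c.shape[1],3),np.uint8);d[:c.shape[0]]=c;d[c.shape[0]:,:w.shape[1]]=w
cv2.imwrite("pics/m2.png",d);print(d.shape)
```

```text
scene 40.5 [331.4 286.8] ((331.6346130371094, 285.3269348144531), (6.079599857330322, 11.7669677734375), 11.309932708740234)
side 90.0 [218.1 285.9] ((218.0, 284.5), (8.0, 17.0), 0.0)
(540, 672, 3)
```

View pics/m2.png

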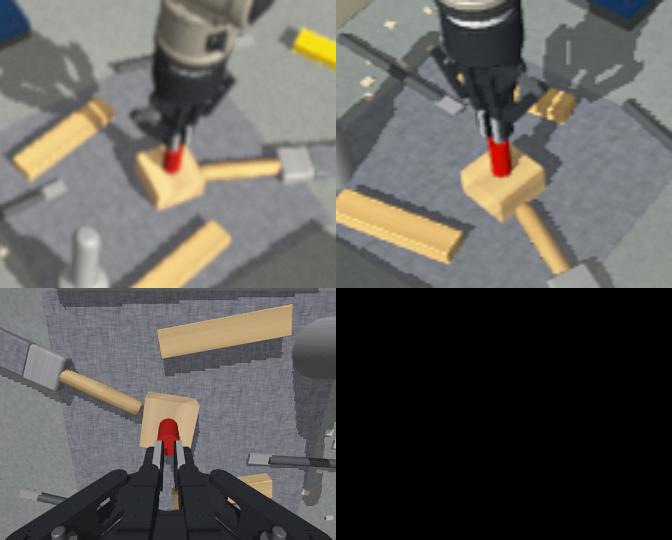

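The fingers shut on air: in all three views their tips sit at the pin's −y side or above it, with the grip still upright in its block. I'll compare where the tips should project.

Run:
```python
from h import *
S,D,W=[camera_params(n) for n in ("scene","side","wrist")]
t=arm.observe()['tcp_pos']
for q in (S,D,W): print(np.round(proj(q,[t,t+[0,0,.019],[.467,.322,.034],[.467,.322,.079]]),1).tolist())
print(tri([(S,(334,279)),(D,(216.5,276))]))
R=((0,150,70),(6,255,255))
for n,f in (("scene","scene1"),("side","side1"),("wrist","wrist3"),("wrist","wrist2")):
    b=blobs(cv2.imread(f"pics/{f}.png"),"red",20,*R)[0][3][:,0];print(f,b.min(0),b.max(0))
```

```text
[[331.4, 286.0], [332.0, 282.3], [330.8, 289.1], [332.3, 280.5]]
[[218.8, 285.9], [218.1, 280.7], [219.5, 290.5], [217.8, 278.1]]
[[280.0, 241.1], [279.9, 254.8], [280.0, 230.9], [279.8, 262.4]]
(array([0.46589059, 0.32642226, 0.09156124]), [np.float64(0.2), np.float64(0.2)])
scene1 [328 278] [335 291]
side1 [214 275] [222 293]
wrist3 [262 217] [298 279]
wrist2 [245 178] [263 202]
```

Run:
```python
from h import *
A=cv2.resize(cv2.imread("pics/scene2.png")[240:310,300:366],None,fx=6,fy=6,interpolation=cv2.INTER_NEAREST)
B=cv2.resize(cv2.imread("pics/side2.png")[240:310,185:251],None,fx=6,fy=6,interpolation=cv2.INTER_NEAREST)
C=cv2.resize(cv2.imread("pics/wrist3.png")[200:340,180:400],None,fx=1.2,fy=1.2)
d=np.zeros((600,800,3),np.uint8);d[:420,:396]=A;d[:420,400:796]=B;d[424:592,:264]=C
cv2.imwrite("pics/m3.png",d)
```

```text
(no output)
```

View pics/m3.png

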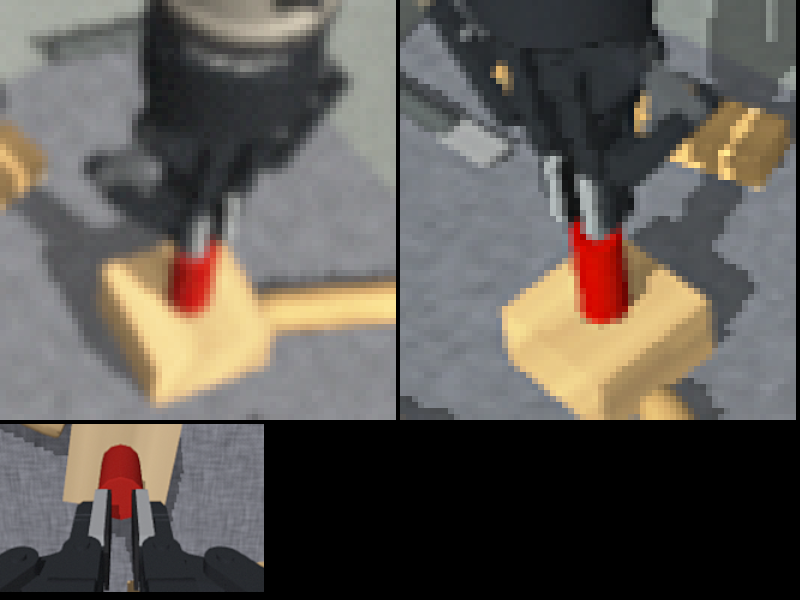

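The crops show the pads shut just above the grip's top: the tips are about 20–25 mm higher than the reported TCP, near (333,282) in scene and (218,279) in side. I'll open, go lower and close again.

jog_arm(
  motion=[
    {"grip": 1,"dx": 0,"dy": 0,"dz": 0,"wx": 0,"wy": 0,"wz": 0},
    {"grip": 1,"dx": 0,"dy": 0,"dz": 0,"wx": 0,"wy": 0,"wz": 0},
    {"grip": 1,"dx": 0,"dy": 0,"dz": 0,"wx": 0,"wy": 0,"wz": 0},
    {"grip": 1,"dx": 0,"dy": 0,"dz": 0,"wx": 0,"wy": 0,"wz": 0},
    {"grip": 1,"dx": 0,"dy": -1,"dz": -6,"wx": 0,"wy": 0,"wz": 0},
    {"grip": 1,"dx": 0,"dy": -1,"dz": -12,"wx": 0,"wy": 0,"wz": 0},
    {"grip": 1,"dx": 0,"dy": -1,"dz": -12,"wx": 0,"wy": 0,"wz": 0},
    {"grip": 0.6,"dx": 0,"dy": -1,"dz": -12,"wx": 0,"wy": 0,"wz": 0},
  ],
  grip_force=20,
)

```text
clock: 3.33
tcp_pos: [0.4666, 0.3207, 0.0382]
tool_rot: [-0.0, 0.707, 0.707, -0.001]
force: [-0.4, 0.2, 0.0]
grip_width: 0.0753
finger_force: 0.0
```

jog_arm(
  motion=[
    {"grip": 0.2,"dx": 0,"dy": 0,"dz": 0,"wx": 0,"wy": 0,"wz": 0},
    {"grip": 0.1,"dx": 0,"dy": 0,"dz": 0,"wx": 0,"wy": 0,"wz": 0},
    {"grip": 0.1,"dx": 0,"dy": 0,"dz": 0,"wx": 0,"wy": 0,"wz": 0},
    {"grip": 0.1,"dx": 0,"dy": 0,"dz": 0,"wx": 0,"wy": 0,"wz": 0},
    {"grip": 0.1,"dx": 0,"dy": 0,"dz": 0,"wx": 0,"wy": 0,"wz": 0},
  ],
)

```text
clock: 3.75
tcp_pos: [0.4672, 0.3211, 0.0392]
tool_rot: [0.0, 0.707, 0.707, 0.0]
force: [-0.5, 1.0, 0.5]
grip_width: 0.0198
finger_force: 19.5
```

Run:
```python
from h import *
i,W=shot("wrist","wrist4");s=arm.observe();print(s['tcp_pos'],s['force'],s['wrist_torque'],s['grip_width'],s['finger_force'])
r=hsv(i)
# pad tips: light gray pixels near centre
m=cv2.inRange(r,(90,0,120),(130,60,255));m[:200]=0;m[:,:230]=0;m[:,330:]=0
n,l,st,c=cv2.connectedComponentsWithStats(m)
print([x.tolist() for x in st[1:] if x[4]>40])
b=blobs(i,"red",20,(0,150,70),(6,255,255))[0][3][:,0];print(b.min(0),b.max(0))
```

```text
[0.4671401  0.32112388 0.03916889] [ 0.28929421 -0.70701902  0.68907852] [ 0.01852205  0.07164443 -0.02815763] 0.0202543345025568 19.499001502990723
[[230, 231, 4, 27, 56], [239, 255, 19, 47, 472], [305, 255, 19, 47, 480], [251, 298, 37, 71, 1563]]
[261 222] [301 289]
```

Gripped, but only by the top of the pin (opening 20 mm). It's now centred in x, so I'll open, go deeper, turn 90° and centre it in y.

jog_arm(
  motion=[
    {"grip": 1,"dx": 0,"dy": 0,"dz": 0,"wx": 0,"wy": 0,"wz": 0},
    {"grip": 1,"dx": 0,"dy": 0,"dz": 0,"wx": 0,"wy": 0,"wz": 0},
    {"grip": 1,"dx": 0,"dy": 0,"dz": 0,"wx": 0,"wy": 0,"wz": 0},
    {"grip": 1,"dx": 0,"dy": 0,"dz": 0,"wx": 0,"wy": 0,"wz": 0},
    {"grip": 1,"dx": 0,"dy": 0,"dz": 0,"wx": 0,"wy": 0,"wz": 7},
    {"grip": 1,"dx": 0,"dy": 0,"dz": 0,"wx": 0,"wy": 0,"wz": 14},
    {"grip": 1,"dx": 0,"dy": 0,"dz": 0,"wx": 0,"wy": 0,"wz": 21},
    {"grip": 1,"dx": 0,"dy": 0,"dz": 0,"wx": 0,"wy": 0,"wz": 28},
  ],
)

```text
clock: 4.47
tcp_pos: [0.467, 0.321, 0.0389]
tool_rot: [0.0, 0.512, 0.859, -0.0]
force: [-0.3, 0.3, -0.8]
grip_width: 0.0853
finger_force: 0.0
```

jog_arm(
  motion=[
    {"grip": 1,"dx": 0,"dy": 0,"dz": 0,"wx": 0,"wy": 0,"wz": 7},
    {"grip": 1,"dx": 0,"dy": 0,"dz": 0,"wx": 0,"wy": 0,"wz": 14},
    {"grip": 1,"dx": 0,"dy": 0,"dz": 0,"wx": 0,"wy": 0,"wz": 21},
    {"grip": 1,"dx": 0,"dy": 0,"dz": 0,"wx": 0,"wy": 0,"wz": 28},
    {"grip": 1,"dx": 0,"dy": 0,"dz": 0,"wx": 0,"wy": 0,"wz": 35},
    {"grip": 1,"dx": 0,"dy": 0,"dz": 0,"wx": 0,"wy": 0,"wz": 42},
    {"grip": 1,"dx": 0,"dy": 0,"dz": 0,"wx": 0,"wy": 0,"wz": 49},
    {"grip": 1,"dx": 0,"dy": 0,"dz": 0,"wx": 0,"wy": 0,"wz": 56},
  ],
)

```text
clock: 5.13
tcp_pos: [0.467, 0.321, 0.0389]
tool_rot: [-0.0, 0.049, 0.999, 0.0]
force: [0.4, 0.5, 0.5]
grip_width: 0.0855
finger_force: 0.0
```

jog_arm(
  motion=[
    {"grip": 1,"dx": 0,"dy": 0,"dz": 0,"wx": 0,"wy": 0,"wz": 6},
    {"grip": 1,"dx": 0,"dy": 0,"dz": -5,"wx": 0,"wy": 0,"wz": 6},
    {"grip": 1,"dx": 0,"dy": 0,"dz": -8,"wx": 0,"wy": 0,"wz": 6},
    {"grip": 1,"dx": 0,"dy": 0,"dz": -8,"wx": 0,"wy": 0,"wz": 6},
  ],
)

```text
clock: 5.47
tcp_pos: [0.4664, 0.3207, 0.0299]
tool_rot: [-0.001, 0.002, 1.0, -0.0]
force: [0.8, 0.4, 0.7]
grip_width: 0.0852
finger_force: 0.0
```

jog_arm(
  motion=[
    {"grip": 0.5,"dx": 0,"dy": 0,"dz": 0,"wx": 0,"wy": 0,"wz": 0},
    {"grip": 0.2,"dx": 0,"dy": 0,"dz": 0,"wx": 0,"wy": 0,"wz": 0},
    {"grip": 0.1,"dx": 0,"dy": 0,"dz": 0,"wx": 0,"wy": 0,"wz": 0},
    {"grip": 0.1,"dx": 0,"dy": 0,"dz": 0,"wx": 0,"wy": 0,"wz": 0},
    {"grip": 0.1,"dx": 0,"dy": 0,"dz": 0,"wx": 0,"wy": 0,"wz": 0},
    {"grip": 0.1,"dx": 0,"dy": 0,"dz": 0,"wx": 0,"wy": 0,"wz": 0},
  ],
  grip_force=20,
)

```text
clock: 5.97
tcp_pos: [0.4672, 0.3211, 0.0311]
tool_rot: [0.0, 0.0, 1.0, 0.0]
force: [-0.5, 0.2, -0.2]
grip_width: 0.0208
finger_force: 20.4
```

Run:
```python
from h import *
i,W=shot("wrist","wrist5");s=arm.observe();print(s['tcp_pos'],s['force'],s['wrist_torque'],s['grip_width'],s['finger_force'])
A=cv2.resize(i[190:350,200:370],None,fx=2.4,fy=2.4)
S=cv2.imread
a,_=shot("scene","scene3");b,_=shot("side","side3")
d=np.zeros((600,800,3),np.uint8);d[:384,:408]=A
d[:280,410:674]=cv2.resize(a[240:310,300:366],None,fx=4,fy=4);d[284:564,410:674]=cv2.resize(b[240:310,185:251],None,fx=4,fy=4)
cv2.imwrite("pics/m4.png",d)
```

```text
[0.46714297 0.32113095 0.03110661] [0.41030313 0.58440335 1.54080364] [ 0.07427725 -0.0060564   0.01129871] 0.020786280824392604 20.40203869342804
```

View pics/m4.png

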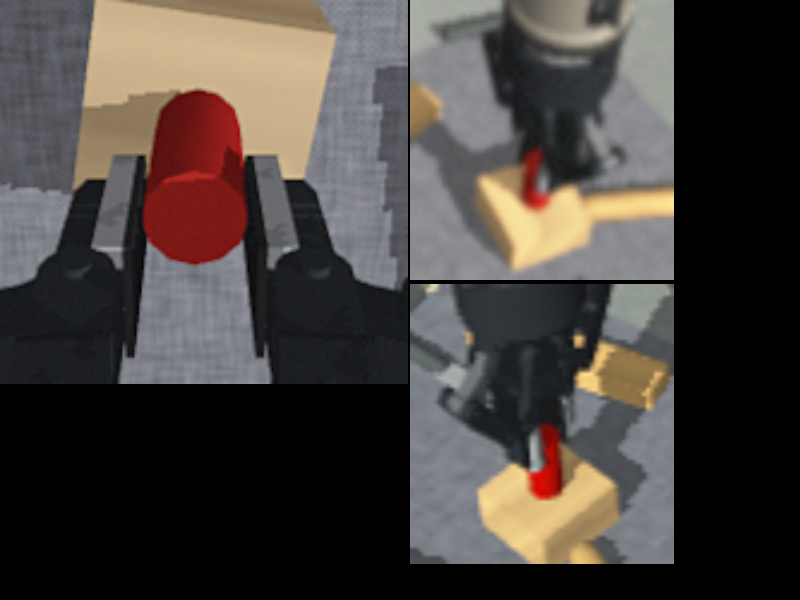

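The pads now sit well centred on the red grip, with the tips about halfway down it. The pin is still upright in its block, so I'll grip harder, lift and carry it beside the hole.

jog_arm(
  motion=[
    {"grip": 0.1,"dx": 0,"dy": 0,"dz": 0,"wx": 0,"wy": 0,"wz": 0},
    {"grip": 0.1,"dx": 0,"dy": 0,"dz": 0,"wx": 0,"wy": 0,"wz": 0},
    {"grip": 0.1,"dx": 0,"dy": 0,"dz": 20,"wx": 0,"wy": 0,"wz": 0},
    {"grip": 0.1,"dx": 0,"dy": 0,"dz": 50,"wx": 0,"wy": 0,"wz": 0},
    {"grip": 0.1,"dx": 0,"dy": 0,"dz": 90,"wx": 0,"wy": 0,"wz": 0},
    {"grip": 0.1,"dx": 10,"dy": -35,"dz": 100,"wx": 0,"wy": 0,"wz": 0},
    {"grip": 0.1,"dx": 20,"dy": -70,"dz": 100,"wx": 0,"wy": 0,"wz": 0},
    {"grip": 0.1,"dx": 30,"dy": -110,"dz": 100,"wx": 0,"wy": 0,"wz": 0},
  ],
  grip_force=70,
)

```text
clock: 6.78
tcp_pos: [0.4974, 0.2108, 0.1319]
tool_rot: [0.001, -0.001, 1.0, 0.0]
force: [1.0, -0.1, -0.4]
grip_width: 0.0188
finger_force: 68.7
```

jog_arm(
  motion=[
    {"grip": 0.1,"dx": 7,"dy": -35,"dz": 0,"wx": 0,"wy": 0,"wz": 0},
    {"grip": 0.1,"dx": 13,"dy": -76,"dz": 0,"wx": 0,"wy": 0,"wz": 0},
    {"grip": 0.1,"dx": 13,"dy": -76,"dz": 0,"wx": 0,"wy": 0,"wz": 0},
    {"grip": 0.1,"dx": 13,"dy": -76,"dz": 0,"wx": 0,"wy": 0,"wz": 0},
    {"grip": 0.1,"dx": 13,"dy": -76,"dz": 0,"wx": 0,"wy": 0,"wz": 0},
  ],
)

```text
clock: 7.2
tcp_pos: [0.5098, 0.135, 0.1306]
tool_rot: [-0.0, 0.001, 1.0, 0.0]
force: [0.3, -0.1, -1.2]
grip_width: 0.0188
finger_force: 68.8
```

```bash
cat >> h.py <<'E'
def plate(i,q,z=.032):
    b=[x for x in blobs(i,"blue",2000)][0]
    hull=cv2.convexHull(b[3]);m=np.zeros(i.shape[:2],np.uint8);cv2.drawContours(m,[hull],-1,255,-1)
    m=cv2.erode(m,np.ones((5,5)))&~cv2.inRange(hsv(i),*RNG['blue'])
    for c in cv2.findContours(m,cv2.RETR_EXTERNAL,cv2.CHAIN_APPROX_NONE)[0]:
        if cv2.contourArea(c)>60:
            M=cv2.moments(c);u=(M['m10']/M['m00'],M['m01']/M['m00']);r=cv2.minAreaRect(c);print(M['m00'],np.round(u,1),np.round(r[1]),np.round(cast(q,u,z),4))
    ap=cv2.approxPolyDP(hull,8,True)[:,0];print(ap.tolist(),np.round(cast(q,ap,z),4).tolist())
E
python3 - <<'E'
from h import *
s=arm.observe();print(s['tcp_pos'],s['tool_rot'],s['force'],s['grip_width'],s['qvel'].round(3))
i,q=shot("wrist","wrist6");plate(i,q)
print(q['rvec'],q['tvec'])
E
```

```text
[0.50977949 0.13504007 0.13064999] [-3.84622846e-04  5.03306981e-04  9.99999784e-01  1.73965955e-04] [ 0.3115202  -0.12841021 -1.24763113] 0.018807192067694788 [ 0.034  0.003 -0.004  0.001 -0.002 -0.001]
4616.0 [140.2 275.7] [113.  96.] [[ 0.5926 -0.0078  0.032 ]]
5564.0 [ 28.  279.1] [140.  46.] [[ 0.5964 -0.1227  0.032 ]]
90.0 [175.3 195.5] [11. 11.] [[0.5082 0.0369 0.032 ]]
[[0, 172], [191, 180], [197, 308], [90, 360], [10, 357], [0, 323]] [[0.4859, -0.1199, 0.032], [0.4935, 0.0528, 0.032], [0.6312, 0.0465, 0.032], [0.6998, -0.0795, 0.032], [0.6955, -0.1682, 0.032], [0.6499, -0.1664, 0.032]]
[-2.05101775 -2.04891372 -0.32802117] [-0.13553862 -0.5051932   0.15996197]
```

jog_arm(
  motion=[
    {"grip": 0.1,"dx": 0,"dy": -25,"dz": -25,"wx": 0,"wy": 0,"wz": 0},
    {"grip": 0.1,"dx": 0,"dy": -50,"dz": -50,"wx": 0,"wy": 0,"wz": 0},
    {"grip": 0.1,"dx": 0,"dy": -50,"dz": -50,"wx": 0,"wy": 0,"wz": 0},
    {"grip": 0.1,"dx": 0,"dy": -50,"dz": -50,"wx": 0,"wy": 0,"wz": 0},
    {"grip": 0.1,"dx": 0,"dy": -50,"dz": -50,"wx": 0,"wy": 0,"wz": 0},
  ],
)

```text
clock: 7.67
tcp_pos: [0.5103, 0.0863, 0.0812]
tool_rot: [0.0, -0.001, 1.0, 0.0]
force: [0.5, 0.4, -1.4]
grip_width: 0.0185
finger_force: 68.9
```

Run:
```python
from h import *
s=arm.observe();print(s['tcp_pos'],s['qvel'].round(3))
i,q=shot("wrist","wrist7")
e=proj(q,[.5087,.0352,.032])[0].astype(int);print(e, proj(q,[s['tcp_pos']-[0,0,.027]]))
H=hsv(i)
for v in range(e[1]-16,e[1]+18,2): print(v,' '.join('%3d/%3d'%(H[v,u,1],H[v,u,2]) for u in range(e[0]-20,e[0]+22,2)))
```

```text
[0.51030866 0.08634674 0.08124981] [ 0.007 -0.015 -0.014 -0.001 -0.    -0.003]
[215 212] [[280.86377651 224.81095495]]
196 168/152 170/153 171/151 169/146 169/148 169/146 175/140 172/142 172/141 172/138 172/138 173/136 169/136 171/136 171/127 174/120 171/121 171/115 170/111 166/106 162/123
198 171/148 171/148 173/146 169/148 168/147 173/146 170/147 170/147 170/147 172/147 173/147 171/149 169/149 169/148 169/149 172/150 171/148 169/149 168/150 165/145 158/121
200 171/148 171/148 169/148 167/148 167/147 170/147 168/147 167/147 167/147 169/146 168/147 169/148 166/149 171/148 170/147 167/148 173/146 171/146 171/146 171/142 158/121
202 167/147 172/147 166/149 169/146 171/146 173/146 168/147 168/147 169/148 170/147 170/147 171/148 169/148 172/147 175/147 172/147 175/146 170/147 171/146 166/143 157/122
204 173/147 171/149 175/147 171/148 167/147 170/147 168/147 170/147 174/141 177/127 179/124 187/139 176/151 169/148 172/148 167/148 167/148 169/148 169/148 169/143 163/122
206 172/148 173/147 173/146 169/148 169/148 168/147 173/147 139/ 81  17/ 45  15/ 52   7/113   7/110  54/103 183/139 173/1
[... 1242 characters left out ...]
/ 99 163/ 58
222 175/102 167/104 168/102 171/103 171/100 173/100 170/ 99 170/ 99 166/ 92 178/ 83 178/ 79 167/ 84 177/ 92 172/101 177/101 170/102 177/101 172/101 172/101 177/ 98 191/ 52
224 171/103 167/101 174/101 178/ 99 176/100 167/101 170/102 173/100 170/ 99 169/101 174/101 172/101 170/102 165/102 172/101 172/101 176/100 175/ 99 168/100 176/ 97 155/115
226 169/101 169/101 172/101 167/101 172/101 176/100 170/102 164/101 174/ 98 175/ 99 168/103 165/102 174/101 167/101 172/101 177/101 171/100 172/101 171/100 173/ 96 160/110
228 172/101 173/100 173/ 99 173/100 172/101 172/101 174/101 170/102 172/101 180/ 99 171/100 173/100 174/101 168/102 173/102 170/102 173/100 170/102 172/101 174/ 95 157/107
```

Run:
```python
from h import *
i=cv2.imread("pics/wrist7.png");q=camera_params("wrist");t=arm.observe()['tcp_pos'];H=hsv(i)
print(t,cast(q,(215.3,213.3),.032))
print("proj foot/grip-underside/top",proj(q,[t-[0,0,.027],t+[0,0,.003],t+[0,0,.048]]).round(1).tolist())
g=cv2.cvtColor(i,cv2.COLOR_BGR2GRAY)
for v in range(196,262,3): print(v,' '.join('%3d'%g[v,u]+('r' if H[v,u,1]>150 and H[v,u,0]<8 else ' ') for u in range(256,308,2)))
```

```text
[0.5105975  0.08642481 0.08165072] [[0.50994848 0.03527898 0.032     ]]
proj foot/grip-underside/top [[280.8, 224.7], [280.8, 242.3], [280.9, 281.1]]
196 155  154  156  153  151  154  150  150  156  158  158  157  156  160  159  158  161  161  160  156  155  151  148  149  155  158 
199 153  155  156  155  158  155  152  155  158  161  156  155  152  154  157  159  156  158  160  158  154  151  152  151  152  157 
202 149  155  156  157  156  155  156  156  156  159  156  154  156  154  153  156  155  158  158  156  157  157  159  156  151  151 
205 149  150  153  156  153  151  152  152  155  156  158  154  152  151  158  161  165  165  160  161  163  160  156  156  152  154 
208 153  153  155  158  156  157  156  154  157  159  154  152  151  148  152  155  156  154  151  156  159  158  159  157  152  153 
211 154  153  152  151  155  154  154  158  159  160  156  155  157  155  152  153  154  153  151  153  156  156  158  158  154  152 
214 150  150  155  159  158  156  156  156  155  157  158  156  161  157  157  157  158  158  154  152  154  153  154  155  156  155 
217 149  152
[... 1296 characters left out ...]
r  73r  69r 151  155  155  156 
247 160  159  156  161   90   39r  43r  41r  45r  43r  49r  49r  52r  54r  56r  61r  61r  67r  67r  69r  72r  72r 129  155  153  155 
250 157  156  155  161   44r  43r  42r  46r  43r  48r  47r  50r  50r  52r  57r  59r  62r  63r  68r  69r  74r  74r 108  158  156  158 
253 161  165  168  155   32r  45r  40r  43r  42r  49r  47   51r  53r  54r  59r  62r  64r  67r  51r  42r  39r  72r  76r 170  162  158 
256 113  105   21   23   38r  42r  43r  44r  43r  48r  51r  53r  53r  51r  56r  62r  63r  67r  49r  44r  46r  42r  21   18  110  104 
259 113   79   22   29   43r  45r  43r  43r  42r  45r  50r  50r  53r  52r  60r  62r  65r  53r  44r  41r  43r  43r  25   26   99  107
```

jog_arm(
  motion=[
    {"grip": 0.1,"dx": -0.5,"dy": -25,"dz": 0,"wx": 0,"wy": 0,"wz": 0},
    {"grip": 0.1,"dx": -0.5,"dy": -50.4,"dz": 0,"wx": 0,"wy": 0,"wz": 0},
    {"grip": 0.1,"dx": -0.5,"dy": -50.4,"dz": -8,"wx": 0,"wy": 0,"wz": 0},
    {"grip": 0.1,"dx": -0.5,"dy": -50.4,"dz": -14,"wx": 0,"wy": 0,"wz": 0},
    {"grip": 0.1,"dx": -0.5,"dy": -50.4,"dz": -18,"wx": 0,"wy": 0,"wz": 0},
    {"grip": 0.1,"dx": -0.5,"dy": -50.4,"dz": -21,"wx": 0,"wy": 0,"wz": 0},
    {"grip": 0.1,"dx": -0.5,"dy": -50.4,"dz": -23,"wx": 0,"wy": 0,"wz": 0},
    {"grip": 0.1,"dx": -0.5,"dy": -50.4,"dz": -24,"wx": 0,"wy": 0,"wz": 0},
  ],
)

```text
clock: 8.38
tcp_pos: [0.5094, 0.0354, 0.0567]
tool_rot: [-0.0, -0.001, 1.0, 0.0]
force: [-0.1, -0.4, -0.7]
grip_width: 0.0185
finger_force: 68.9
```

jog_arm(
  motion=[
    {"grip": 0.1,"dx": 0,"dy": 0,"dz": -1,"wx": 0,"wy": 0,"wz": 0},
    {"grip": 0.1,"dx": 0,"dy": 0,"dz": -2,"wx": 0,"wy": 0,"wz": 0},
  ],
)

```text
clock: 8.55
tcp_pos: [0.5097, 0.0349, 0.055]
tool_rot: [0.0, -0.0, 1.0, 0.0]
force: [0.1, 0.7, -0.8]
grip_width: 0.0188
finger_force: 68.9
```

jog_arm(
  motion=[
    {"grip": 0.1,"dx": 0,"dy": 0,"dz": -4,"wx": 0,"wy": 0,"wz": 0},
    {"grip": 0.1,"dx": 0,"dy": 0,"dz": -8,"wx": 0,"wy": 0,"wz": 0},
    {"grip": 0.1,"dx": 0,"dy": 0,"dz": -12,"wx": 0,"wy": 0,"wz": 0},
    {"grip": 0.1,"dx": 0,"dy": 0,"dz": -16,"wx": 0,"wy": 0,"wz": 0},
    {"grip": 0.1,"dx": 0,"dy": 0,"dz": -18,"wx": 0,"wy": 0,"wz": 0},
  ],
)

```text
clock: 8.97
tcp_pos: [0.5091, 0.0346, 0.0362]
tool_rot: [-0.0, 0.0, 1.0, 0.0]
force: [0.5, 0.2, -0.5]
grip_width: 0.0185
finger_force: 68.9
```

jog_arm(
  motion=[
    {"grip": 0.1,"dx": 0,"dy": 0,"dz": -3,"wx": 0,"wy": 0,"wz": 0},
    {"grip": 0.1,"dx": 0,"dy": 0,"dz": -5,"wx": 0,"wy": 0,"wz": 0},
    {"grip": 0.1,"dx": 0,"dy": 0,"dz": -7,"wx": 0,"wy": 0,"wz": 0},
    {"grip": 0.1,"dx": 0,"dy": 0,"dz": -7.5,"wx": 0,"wy": 0,"wz": 0},
  ],
)

```text
clock: 9.3
tcp_pos: [0.5096, 0.0346, 0.0293]
tool_rot: [0.0, 0.0, 1.0, 0.0]
force: [-0.2, 0.3, 1.5]
grip_width: 0.0189
finger_force: 69.1
```

Pin is home (force small, reported z matches). Release, rise and head to slat c.

jog_arm(
  motion=[
    {"grip": 0.7,"dx": 0,"dy": 0,"dz": 0,"wx": 0,"wy": 0,"wz": 0},
    {"grip": 0.7,"dx": 0,"dy": 0,"dz": 0,"wx": 0,"wy": 0,"wz": 0},
    {"grip": 0.7,"dx": 0,"dy": 0,"dz": 0,"wx": 0,"wy": 0,"wz": 0},
    {"grip": 0.7,"dx": 0,"dy": 0,"dz": 0,"wx": 0,"wy": 0,"wz": 0},
    {"grip": 0.7,"dx": 0,"dy": 0,"dz": 20,"wx": 0,"wy": 0,"wz": 0},
    {"grip": 0.7,"dx": 0,"dy": 0,"dz": 60,"wx": 0,"wy": 0,"wz": 0},
    {"grip": 0.7,"dx": 0,"dy": 20,"dz": 90,"wx": 0,"wy": 0,"wz": 2},
    {"grip": 0.7,"dx": 10,"dy": 60,"dz": 90,"wx": 0,"wy": 0,"wz": 5},
  ],
  grip_force=60,
)

```text
clock: 9.97
tcp_pos: [0.5226, 0.0925, 0.1257]
tool_rot: [0.005, -0.042, 0.999, -0.001]
force: [3.0, 0.1, -0.5]
grip_width: 0.0599
finger_force: 0.0
```

jog_arm(
  motion=[
    {"grip": 0.7,"dx": 10,"dy": 40,"dz": 0,"wx": 0,"wy": 0,"wz": 4.6},
    {"grip": 0.7,"dx": 20,"dy": 80,"dz": -30,"wx": 0,"wy": 0,"wz": 4.6},
    {"grip": 0.7,"dx": 24,"dy": 114,"dz": -60,"wx": 0,"wy": 0,"wz": 4.6},
    {"grip": 0.7,"dx": 24,"dy": 114,"dz": -90,"wx": 0,"wy": 0,"wz": 4.6},
    {"grip": 0.7,"dx": 24,"dy": 114,"dz": -120,"wx": 0,"wy": 0,"wz": 4.6},
    {"grip": 0.7,"dx": 24,"dy": 114,"dz": -132,"wx": 0,"wy": 0,"wz": 4.6},
    {"grip": 0.7,"dx": 24,"dy": 114,"dz": -132,"wx": 0,"wy": 0,"wz": 4.6},
    {"grip": 0.7,"dx": 24,"dy": 114,"dz": -132,"wx": 0,"wy": 0,"wz": 4.6},
  ],
)

```text
clock: 10.63
tcp_pos: [0.5439, 0.2083, -0.0121]
tool_rot: [0.0, -0.083, 0.997, 0.0]
force: [-0.8, 0.7, 0.3]
grip_width: 0.0602
finger_force: 0.0
```

Run:
```python
from h import *
s=arm.observe();print(s['tcp_pos'],s['tool_rot'],s['force'],s['joint_positions'].round(2))
i,q=shot("wrist","wrist8");a,_=shot("scene","scene4")
b,_=shot("side","side4")
d=np.zeros((420,780,3),np.uint8);d[:315,:420]=cv2.resize(i,(420,315));d[:280,424:776]=cv2.resize(b[200:340,150:326],(352,280))
cv2.imwrite("pics/m5.png",d)
```

```text
[ 0.54391619  0.20826892 -0.01205054] [ 1.01107945e-05 -8.34130351e-02  9.96515060e-01  1.41719668e-05] [-0.81759716  0.65467831  0.282146  ] [ 0.23  0.68  1.59  0.    0.87 -1.5 ]
```

View pics/m5.png

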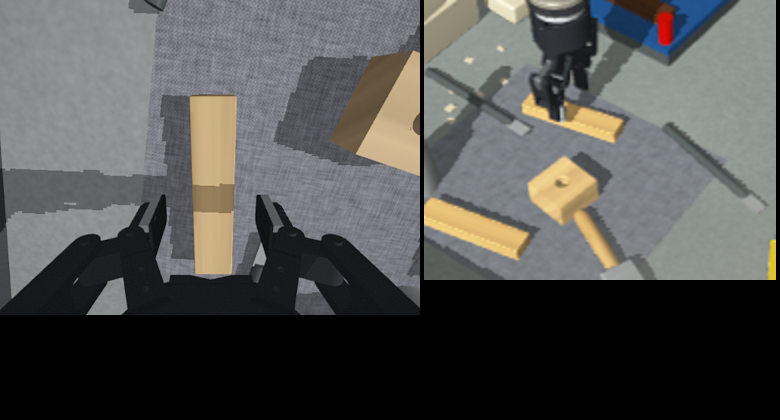

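The view shows the fingers straddling slat c, squarely aligned, with the pin standing home on the plate. I'll go 8 mm lower and close.

jog_arm(
  motion=[
    {"grip": 0.7,"dx": 0,"dy": 0,"dz": -4,"wx": 0,"wy": 0,"wz": 0},
    {"grip": 0.7,"dx": 0,"dy": 0,"dz": -8,"wx": 0,"wy": 0,"wz": 0},
    {"grip": 0.4,"dx": 0,"dy": 0,"dz": -8,"wx": 0,"wy": 0,"wz": 0},
    {"grip": 0.2,"dx": 0,"dy": 0,"dz": -8,"wx": 0,"wy": 0,"wz": 0},
    {"grip": 0.2,"dx": 0,"dy": 0,"dz": -8,"wx": 0,"wy": 0,"wz": 0},
    {"grip": 0.2,"dx": 0,"dy": 0,"dz": -8,"wx": 0,"wy": 0,"wz": 0},
    {"grip": 0.2,"dx": 0,"dy": 0,"dz": -8,"wx": 0,"wy": 0,"wz": 0},
  ],
  grip_force=60,
)

```text
clock: 11.37
tcp_pos: [0.5436, 0.2086, -0.0201]
tool_rot: [0.0, -0.084, 0.996, 0.0]
force: [-1.9, -0.9, 4.4]
grip_width: 0.0258
finger_force: 58.8
```

jog_arm(
  motion=[
    {"grip": 0.2,"dx": 0,"dy": 0,"dz": 20,"wx": 0,"wy": 0,"wz": 0},
    {"grip": 0.2,"dx": 0,"dy": 0,"dz": 50,"wx": 0,"wy": 0,"wz": 0},
    {"grip": 0.2,"dx": 0,"dy": 0,"dz": 90,"wx": 0,"wy": 0,"wz": -7},
    {"grip": 0.2,"dx": 10,"dy": -20,"dz": 120,"wx": 0,"wy": 0,"wz": -14},
    {"grip": 0.2,"dx": 30,"dy": -45,"dz": 130,"wx": 0,"wy": 0,"wz": -21},
    {"grip": 0.2,"dx": 50,"dy": -80,"dz": 130,"wx": 0,"wy": 0,"wz": -28},
    {"grip": 0.2,"dx": 70,"dy": -115,"dz": 130,"wx": 0,"wy": 0,"wz": -35},
    {"grip": 0.2,"dx": 85,"dy": -150,"dz": 130,"wx": 0,"wy": 0,"wz": -42},
  ],
)

```text
clock: 12.03
tcp_pos: [0.6298, 0.0572, 0.1097]
tool_rot: [0.001, 0.282, 0.96, 0.0]
force: [0.1, 0.3, -0.9]
grip_width: 0.0259
finger_force: 59.1
```

jog_arm(
  motion=[
    {"grip": 0.2,"dx": 10,"dy": -25,"dz": 0,"wx": 0,"wy": 0,"wz": -7},
    {"grip": 0.2,"dx": 22,"dy": -50,"dz": 0,"wx": 0,"wy": 0,"wz": -14},
    {"grip": 0.2,"dx": 22,"dy": -75,"dz": 0,"wx": 0,"wy": 0,"wz": -21},
    {"grip": 0.2,"dx": 22,"dy": -100,"dz": 0,"wx": 0,"wy": 0,"wz": -28},
    {"grip": 0.2,"dx": 22,"dy": -120.5,"dz": 0,"wx": 0,"wy": 0,"wz": -35},
    {"grip": 0.2,"dx": 22,"dy": -120.5,"dz": 0,"wx": 0,"wy": 0,"wz": -42},
    {"grip": 0.2,"dx": 22,"dy": -120.5,"dz": 0,"wx": 0,"wy": 0,"wz": -49},
    {"grip": 0.2,"dx": 22,"dy": -120.5,"dz": 0,"wx": 0,"wy": 0,"wz": -56},
  ],
)

```text
clock: 12.7
tcp_pos: [0.6504, -0.0626, 0.1089]
tool_rot: [-0.0, 0.7, 0.714, -0.0]
force: [0.5, -0.7, 0.1]
grip_width: 0.0257
finger_force: 59.1
```

jog_arm(
  motion=[
    {"grip": 0.2,"dx": 0,"dy": 0,"dz": 0,"wx": 0,"wy": 0,"wz": -4.2},
    {"grip": 0.2,"dx": 0,"dy": 0,"dz": 0,"wx": 0,"wy": 0,"wz": -4.2},
    {"grip": 0.2,"dx": 0,"dy": 0,"dz": 0,"wx": 0,"wy": 0,"wz": -4.2},
  ],
)

```text
clock: 12.95
tcp_pos: [0.6504, -0.0618, 0.1091]
tool_rot: [-0.0, 0.722, 0.692, -0.0]
force: [-0.0, -0.2, -1.2]
grip_width: 0.0256
finger_force: 59.1
```

Run:
```python
from h import *
s=arm.observe();print(s['tcp_pos'],s['tool_rot'],s['force'],s['grip_width'],s['joint_positions'].round(2))
i,q=shot("wrist","wrist9")
t=s['tcp_pos']
for b in blobs(i,"pale",800):
    w=cast(q,b[3][:,0],t[2]+.038)[:,:2]*1000; print(b[0],np.round(b[1]),cv2.minAreaRect(w.astype(np.float32)))
plate(i,q)
for n in ("scene","side"):
    a,p=shot(n,n+"5");print(n);plate(a,p)
```

```text
[ 0.65043134 -0.06182508  0.10910408] [-1.24245894e-04  7.22098119e-01  6.91790637e-01 -7.80925832e-05] [-0.03779304 -0.19494408 -1.22146484] 0.02558256002248588 [-0.21  0.65  1.26  0.    1.24 -0.17]
13741.5 [281. 242.] ((651.0607299804688, -58.34351348876953), (136.7102813720703, 29.802461624145508), 87.70883178710938)
2339.5 [ 55. 316.] ((528.6671142578125, -83.39195251464844), (56.512508392333984, 16.688554763793945), 5.132551193237305)
20153.5 [235.1 201.2] [193. 199.] [[ 0.6117 -0.0572  0.032 ]]
790.5 [90.4 91.6] [35. 29.] [[0.5077 0.0359 0.032 ]]
[[72, 73], [346, 74], [334, 267], [205, 307], [117, 306]] [[0.4969, 0.0496, 0.032], [0.705, 0.04, 0.032], [0.6976, -0.1246, 0.032], [0.5729, -0.1629, 0.032], [0.4878, -0.1581, 0.032]]
scene
[[532, 13], [516, 45], [484, 58], [462, 45], [479, 0]] [[-1.3264, -0.4574, 0.032], [-1.017, -0.2931, 0.032], [-0.8086, -0.2926, 0.032], [-0.8052, -0.4215, 0.032], [-1.2047, -0.6928, 0.032]]
side
532.0 [256.3 202.1] [50. 19.] [[ 0.5923 -0.0071  0.032 ]]
409.5 [275.8 181.4] [44. 11.] [[ 0.6005 -0.123   0.032 ]]
[[258, 166], [312, 188], [272, 227], [217, 200]] [[0.6959, -0.1605, 0.032], [0.4881, -0.156, 0.032], [0.4907, 0.0584, 0.032], [0.6971, 0.0492, 0.032]]
```

jog_arm(
  motion=[
    {"grip": 0.2,"dx": 0,"dy": -1,"dz": -30,"wx": 0,"wy": 0,"wz": 0},
    {"grip": 0.2,"dx": 0,"dy": -1,"dz": -55,"wx": 0,"wy": 0,"wz": 0},
    {"grip": 0.2,"dx": 0,"dy": -1,"dz": -68,"wx": 0,"wy": 0,"wz": 0},
    {"grip": 0.2,"dx": 0,"dy": -1,"dz": -74,"wx": 0,"wy": 0,"wz": 0},
    {"grip": 0.2,"dx": 0,"dy": -1,"dz": -77,"wx": 0,"wy": 0,"wz": 0},
    {"grip": 0.2,"dx": 0,"dy": -1,"dz": -78.5,"wx": 0,"wy": 0,"wz": 0},
    {"grip": 0.2,"dx": 0,"dy": -1,"dz": -79.5,"wx": 0,"wy": 0,"wz": 0},
  ],
)

```text
clock: 13.68
tcp_pos: [0.6513, -0.063, 0.0309]
tool_rot: [0.001, 0.723, 0.691, 0.001]
force: [0.2, 0.9, -0.2]
grip_width: 0.0256
finger_force: 59.1
```

jog_arm(
  motion=[
    {"grip": 0.2,"dx": 0,"dy": 0,"dz": -1,"wx": 0,"wy": 0,"wz": 0},
    {"grip": 0.55,"dx": 0,"dy": 0,"dz": -1,"wx": 0,"wy": 0,"wz": 0},
    {"grip": 0.55,"dx": 0,"dy": 0,"dz": -1,"wx": 0,"wy": 0,"wz": 0},
    {"grip": 0.55,"dx": 0,"dy": 0,"dz": -1,"wx": 0,"wy": 0,"wz": 0},
    {"grip": 0.55,"dx": 0,"dy": 0,"dz": 10,"wx": 0,"wy": 0,"wz": 0},
    {"grip": 0.55,"dx": 0,"dy": 0,"dz": 40,"wx": 0,"wy": 0,"wz": 0},
    {"grip": 0.7,"dx": -5,"dy": 10,"dz": 80,"wx": 0,"wy": 0,"wz": -7},
    {"grip": 0.7,"dx": -15,"dy": 40,"dz": 100,"wx": 0,"wy": 0,"wz": -14},
  ],
)

```text
clock: 14.35
tcp_pos: [0.6381, -0.0263, 0.1351]
tool_rot: [0.003, 0.805, 0.594, 0.002]
force: [1.4, 0.1, 2.0]
grip_width: 0.0599
finger_force: 0.0
```

jog_arm(
  motion=[
    {"grip": 0.7,"dx": -10,"dy": 40,"dz": 0,"wx": 0,"wy": 0,"wz": -7},
    {"grip": 0.7,"dx": -20,"dy": 80,"dz": 0,"wx": 0,"wy": 0,"wz": -14},
    {"grip": 0.7,"dx": -30,"dy": 115,"dz": 0,"wx": 0,"wy": 0,"wz": -21},
    {"grip": 0.7,"dx": -45,"dy": 150,"dz": 0,"wx": 0,"wy": 0,"wz": -28},
    {"grip": 0.7,"dx": -60,"dy": 185,"dz": 0,"wx": 0,"wy": 0,"wz": -35},
    {"grip": 0.7,"dx": -75,"dy": 220,"dz": 0,"wx": 0,"wy": 0,"wz": -42},
    {"grip": 0.7,"dx": -90,"dy": 255,"dz": 0,"wx": 0,"wy": 0,"wz": -49},
    {"grip": 0.7,"dx": -108,"dy": 290,"dz": 0,"wx": 0,"wy": 0,"wz": -56},
  ],
)

```text
clock: 15.02
tcp_pos: [0.5281, 0.2671, 0.1312]
tool_rot: [-0.0, 0.988, 0.151, 0.001]
force: [-0.5, 0.6, -1.2]
grip_width: 0.0596
finger_force: 0.0
```

Run:
```python
from h import *
s=arm.observe();print(s['tcp_pos'],s['tool_rot'],s['force'],s['joint_positions'].round(2))
for n in ("scene","side"):
    a,p=shot(n,n+"6");e=proj(p,[.651,-.062,.068])[0]
    b=min(blobs(a,"pale",150),key=lambda b:np.hypot(*(np.array(b[1])-e)));print(n,e,b[0],b[1],cast(p,b[1],.064))
```

```text
[0.52808558 0.26707705 0.13121969] [-1.07591456e-04  9.88479101e-01  1.51354566e-01  9.22503137e-04] [-0.49341962  0.62059417 -1.17523886] [ 0.34  0.52  1.43 -0.    1.19  1.61]
scene [210.21572779 217.73342144] 392.0 (211.2049319727891, 220.54336734693877) [[ 0.65225787 -0.05350985  0.064     ]]
side [250.72901487 176.74442661] 361.0 (248.8979686057248, 179.62511542012928) [[ 0.65034148 -0.05134414  0.064     ]]
```

jog_arm(
  motion=[
    {"grip": 0.7,"dx": -1,"dy": 40,"dz": 0,"wx": 0,"wy": 0,"wz": -4},
    {"grip": 0.7,"dx": -1,"dy": 80,"dz": 0,"wx": 0,"wy": 0,"wz": -7.6},
    {"grip": 0.7,"dx": -1,"dy": 120,"dz": -15,"wx": 0,"wy": 0,"wz": -7.6},
    {"grip": 0.7,"dx": -1,"dy": 154.5,"dz": -35,"wx": 0,"wy": 0,"wz": -7.6},
    {"grip": 0.7,"dx": -1,"dy": 154.5,"dz": -75,"wx": 0,"wy": 0,"wz": -7.6},
    {"grip": 0.7,"dx": -1,"dy": 154.5,"dz": -110,"wx": 0,"wy": 0,"wz": -7.6},
    {"grip": 0.7,"dx": -1,"dy": 154.5,"dz": -135,"wx": 0,"wy": 0,"wz": -7.6},
    {"grip": 0.7,"dx": -1,"dy": 154.5,"dz": -149.5,"wx": 0,"wy": 0,"wz": -7.6},
  ],
)

```text
clock: 15.78
tcp_pos: [0.5261, 0.4184, -0.0229]
tool_rot: [0.001, 0.996, 0.089, -0.002]
force: [0.3, -0.3, 0.1]
grip_width: 0.06
finger_force: 0.0
```

jog_arm(
  motion=[
    {"grip": 0.7,"dx": 0,"dy": 0,"dz": 0,"wx": 0,"wy": 0,"wz": 0},
    {"grip": 0.4,"dx": 0,"dy": 0,"dz": 0,"wx": 0,"wy": 0,"wz": 0},
    {"grip": 0.2,"dx": 0,"dy": 0,"dz": 0,"wx": 0,"wy": 0,"wz": 0},
    {"grip": 0.2,"dx": 0,"dy": 0,"dz": 0,"wx": 0,"wy": 0,"wz": 0},
    {"grip": 0.2,"dx": 0,"dy": 0,"dz": 0,"wx": 0,"wy": 0,"wz": 0},
    {"grip": 0.2,"dx": 0,"dy": 0,"dz": 0,"wx": 0,"wy": 0,"wz": 0},
  ],
)

```text
clock: 16.28
tcp_pos: [0.5282, 0.4202, -0.0181]
tool_rot: [-0.0, 0.996, 0.089, 0.001]
force: [0.9, 0.2, 5.8]
grip_width: 0.0171
finger_force: 3.6
```

The fingers closed on top of slat d, so the tips sit higher than I took. I'll open, go 11 mm lower and close again.

jog_arm(
  motion=[
    {"grip": 0.7,"dx": 0,"dy": 0,"dz": 2,"wx": 0,"wy": 0,"wz": 0},
    {"grip": 0.7,"dx": 0,"dy": 0,"dz": 2,"wx": 0,"wy": 0,"wz": 0},
    {"grip": 0.7,"dx": 0,"dy": 0,"dz": 0,"wx": 0,"wy": 0,"wz": 0},
    {"grip": 0.7,"dx": 0,"dy": 0,"dz": 0,"wx": 0,"wy": 0,"wz": 0},
    {"grip": 0.7,"dx": -1,"dy": 1,"dz": -5,"wx": 0,"wy": 0,"wz": 0},
    {"grip": 0.7,"dx": -1,"dy": 1,"dz": -11,"wx": 0,"wy": 0,"wz": 0},
    {"grip": 0.7,"dx": -1,"dy": 1,"dz": -11,"wx": 0,"wy": 0,"wz": 0},
  ],
)

```text
clock: 16.87
tcp_pos: [0.5254, 0.4203, -0.0325]
tool_rot: [0.001, 0.996, 0.089, -0.001]
force: [-0.4, 0.1, 0.2]
grip_width: 0.0594
finger_force: 0.0
```

jog_arm(
  motion=[
    {"grip": 0.4,"dx": 0,"dy": 0,"dz": 0,"wx": 0,"wy": 0,"wz": 0},
    {"grip": 0.2,"dx": 0,"dy": 0,"dz": 0,"wx": 0,"wy": 0,"wz": 0},
    {"grip": 0.2,"dx": 0,"dy": 0,"dz": 0,"wx": 0,"wy": 0,"wz": 0},
    {"grip": 0.2,"dx": 0,"dy": 0,"dz": 0,"wx": 0,"wy": 0,"wz": 0},
    {"grip": 0.2,"dx": 0,"dy": 0,"dz": 0,"wx": 0,"wy": 0,"wz": 0},
  ],
)

```text
clock: 17.28
tcp_pos: [0.5267, 0.421, -0.0303]
tool_rot: [-0.0, 0.996, 0.089, 0.0]
force: [-0.2, 0.9, 0.5]
grip_width: 0.0281
finger_force: 61.3
```

jog_arm(
  motion=[
    {"grip": 0.2,"dx": 0,"dy": 0,"dz": 20,"wx": 0,"wy": 0,"wz": 0},
    {"grip": 0.2,"dx": 0,"dy": -5,"dz": 50,"wx": 0,"wy": 0,"wz": 0},
    {"grip": 0.2,"dx": 0,"dy": -25,"dz": 80,"wx": 0,"wy": 0,"wz": 0},
    {"grip": 0.2,"dx": 0,"dy": -55,"dz": 100,"wx": 0,"wy": 0,"wz": 7},
    {"grip": 0.2,"dx": 0,"dy": -90,"dz": 110,"wx": 0,"wy": 0,"wz": 14},
    {"grip": 0.2,"dx": 0,"dy": -125,"dz": 110,"wx": 0,"wy": 0,"wz": 21},
    {"grip": 0.2,"dx": 0,"dy": -160,"dz": 110,"wx": 0,"wy": 0,"wz": 28},
    {"grip": 0.2,"dx": 0,"dy": -195,"dz": 110,"wx": 0,"wy": 0,"wz": 35},
  ],
)

```text
clock: 17.95
tcp_pos: [0.5262, 0.2244, 0.0799]
tool_rot: [0.0, 0.922, 0.387, 0.0]
force: [0.7, -0.1, 0.1]
grip_width: 0.0284
finger_force: 61.1
```

jog_arm(
  motion=[
    {"grip": 0.2,"dx": 5,"dy": -35,"dz": 0,"wx": 0,"wy": 0,"wz": 7},
    {"grip": 0.2,"dx": 10,"dy": -70,"dz": 0,"wx": 0,"wy": 0,"wz": 14},
    {"grip": 0.2,"dx": 14,"dy": -110,"dz": 0,"wx": 0,"wy": 0,"wz": 21},
    {"grip": 0.2,"dx": 14,"dy": -150,"dz": 0,"wx": 0,"wy": 0,"wz": 28},
    {"grip": 0.2,"dx": 14,"dy": -190,"dz": 0,"wx": 0,"wy": 0,"wz": 35},
    {"grip": 0.2,"dx": 14,"dy": -230,"dz": 0,"wx": 0,"wy": 0,"wz": 42.6},
    {"grip": 0.2,"dx": 14,"dy": -260,"dz": 0,"wx": 0,"wy": 0,"wz": 42.6},
    {"grip": 0.2,"dx": 14,"dy": -284,"dz": 0,"wx": 0,"wy": 0,"wz": 42.6},
  ],
)

```text
clock: 18.62
tcp_pos: [0.5403, -0.0617, 0.0796]
tool_rot: [0.001, 0.72, 0.694, -0.0]
force: [0.7, -0.6, -0.0]
grip_width: 0.028
finger_force: 61.1
```

jog_arm(
  motion=[
    {"grip": 0.2,"dx": 0,"dy": 0,"dz": 0,"wx": 0,"wy": 0,"wz": 0},
    {"grip": 0.2,"dx": 0,"dy": 0,"dz": 0,"wx": 0,"wy": 0,"wz": 0},
  ],
)

```text
clock: 18.78
tcp_pos: [0.5404, -0.0593, 0.0794]
tool_rot: [-0.0, 0.722, 0.692, 0.0]
force: [0.0, 1.1, -1.1]
grip_width: 0.0283
finger_force: 61.1
```

Run:
```python
from h import *
s=arm.observe();print(s['tcp_pos'],s['tool_rot'],s['force'],s['grip_width'])
i,q=shot("wrist","wrist10");t=s['tcp_pos']
for b in blobs(i,"pale",800):
    for z in (t[2]+.048,.068):
        w=cast(q,b[3][:,0],z)[:,:2]*1000; print(b[0],np.round(b[1]),z,cv2.minAreaRect(w.astype(np.float32)),w.max(0),w.min(0))
plate(i,q)
```

```text
[ 0.54037779 -0.05930267  0.07942238] [-1.12680272e-05  7.21896590e-01  6.92000938e-01  1.18567433e-04] [ 0.00761912  1.07047273 -1.10131874] 0.028261883643984412
14815.5 [281. 244.] 0.1274223848890622 ((541.2698364257812, -51.17691421508789), (125.41746520996094, 29.94300079345703), 87.5053482055664) [558.71800975  11.99722511] [ 524.01806268 -113.89965339]
14815.5 [281. 244.] 0.068 ((539.9375610351562, -83.8519287109375), (182.33006286621094, 43.53072738647461), 87.50537872314453) [565.30326881   7.9897249 ] [ 514.85699475 -175.03731038]
8778.0 [450. 216.] 0.1274223848890622 ((615.7950439453125, -35.7009162902832), (96.21345520019531, 24.91931915283203), 87.89079284667969) [629.92468818  12.83177271] [605.11431516 -84.20392209]
8778.0 [450. 216.] 0.068 ((648.2808837890625, -61.35313415527344), (139.8736114501953, 36.22737121582031), 87.89067840576172) [668.82249344   9.20297796] [ 632.75353707 -131.8660918 ]
41463.0 [364.6 208.8] [240. 209.] [[ 0.6056 -0.0562  0.032 ]]
690.0 [231.1  88.6] [24. 39.] [[0.5109 0.0342 0.032 ]]
[[520, 66], [462, 325], [221, 271], [210, 102], [229, 65]] [[0.7051, 0.0401, 0.032], [0.6955, -0.1675, 0.032], [0.4897, -0.1053, 0.032], [0.4956, 0.0262, 0.032], [0.5109, 0.0489, 0.032]]
```

jog_arm(
  motion=[
    {"grip": 0.2,"dx": 0.5,"dy": 0,"dz": -25,"wx": 0,"wy": 0,"wz": 0},
    {"grip": 0.2,"dx": 0.5,"dy": 0,"dz": -45,"wx": 0,"wy": 0,"wz": 0},
    {"grip": 0.2,"dx": 0.5,"dy": 0,"dz": -54,"wx": 0,"wy": 0,"wz": 0},
    {"grip": 0.2,"dx": 0.5,"dy": 0,"dz": -58,"wx": 0,"wy": 0,"wz": 0},
    {"grip": 0.2,"dx": 0.5,"dy": 0,"dz": -59.5,"wx": 0,"wy": 0,"wz": 0},
    {"grip": 0.2,"dx": 0.5,"dy": 0,"dz": -60,"wx": 0,"wy": 0,"wz": 0},
    {"grip": 0.2,"dx": 0.5,"dy": 0,"dz": -60,"wx": 0,"wy": 0,"wz": 0},
  ],
)

```text
clock: 19.42
tcp_pos: [0.5417, -0.0579, 0.0202]
tool_rot: [0.001, 0.721, 0.693, 0.0]
force: [-0.8, -0.6, -0.5]
grip_width: 0.0282
finger_force: 61.1
```

jog_arm(
  motion=[
    {"grip": 0.2,"dx": 0,"dy": 0,"dz": -1,"wx": 0,"wy": 0,"wz": 0},
    {"grip": 0.55,"dx": 0,"dy": 0,"dz": -1,"wx": 0,"wy": 0,"wz": 0},
    {"grip": 0.55,"dx": 0,"dy": 0,"dz": -1,"wx": 0,"wy": 0,"wz": 0},
    {"grip": 0.55,"dx": 0,"dy": 0,"dz": -1,"wx": 0,"wy": 0,"wz": 0},
    {"grip": 0.55,"dx": 0,"dy": 0,"dz": 15,"wx": 0,"wy": 0,"wz": 0},
    {"grip": 0.55,"dx": 0,"dy": 0,"dz": 55,"wx": 0,"wy": 0,"wz": 0},
    {"grip": 0.7,"dx": 0,"dy": 0,"dz": 95,"wx": 0,"wy": 0,"wz": 0},
    {"grip": 0.7,"dx": 0,"dy": -20,"dz": 130,"wx": 0,"wy": 0,"wz": 0},
  ],
)

```text
clock: 20.08
tcp_pos: [0.5408, -0.0759, 0.1516]
tool_rot: [-0.0, 0.72, 0.694, 0.001]
force: [1.9, 0.0, 1.0]
grip_width: 0.0596
finger_force: 0.0
```

jog_arm(
  motion=[
    {"grip": 0.7,"dx": 0,"dy": -35,"dz": 20,"wx": 0,"wy": 0,"wz": 0},
    {"grip": 0.7,"dx": 0,"dy": -70,"dz": 40,"wx": 0,"wy": 0,"wz": 0},
    {"grip": 0.7,"dx": -10,"dy": -105,"dz": 50,"wx": 0,"wy": 0,"wz": 0},
    {"grip": 0.7,"dx": -20,"dy": -145,"dz": 50,"wx": 0,"wy": 0,"wz": 0},
    {"grip": 0.7,"dx": -30,"dy": -185,"dz": 50,"wx": 0,"wy": 0,"wz": 0},
    {"grip": 0.7,"dx": -40,"dy": -225,"dz": 50,"wx": 0,"wy": 0,"wz": 0},
    {"grip": 0.7,"dx": -40,"dy": -265,"dz": 50,"wx": 0,"wy": 0,"wz": 0},
    {"grip": 0.7,"dx": -40,"dy": -305,"dz": 50,"wx": 0,"wy": 0,"wz": 0},
  ],
)

```text
clock: 20.75
tcp_pos: [0.5, -0.3852, 0.1999]
tool_rot: [0.0, 0.721, 0.693, 0.0]
force: [0.7, -0.3, 0.3]
grip_width: 0.06
finger_force: 0.0
```

jog_arm(
  motion=[
    {"grip": 0.7,"dx": 0,"dy": -35,"dz": 0,"wx": 0,"wy": 0,"wz": 0},
    {"grip": 0.7,"dx": 0,"dy": -70,"dz": 0,"wx": 0,"wy": 0,"wz": 0},
    {"grip": 0.7,"dx": 0,"dy": -70,"dz": 0,"wx": 0,"wy": 0,"wz": 0},
    {"grip": 0.7,"dx": 0,"dy": -70,"dz": 0,"wx": 0,"wy": 0,"wz": 0},
  ],
)

```text
clock: 21.08
tcp_pos: [0.5, -0.4548, 0.1981]
tool_rot: [-0.001, 0.722, 0.692, 0.0]
force: [-0.1, -0.4, -0.5]
grip_width: 0.0599
finger_force: 0.0
```

Run:
```python
from h import *
s=arm.observe();print(s['tcp_pos'],s['tool_rot'],s['joint_positions'].round(2))
i,q=shot("wrist","wrist11");np.savez("q11.npz",**q)
a,_=shot("scene","scene7");b,_=shot("side","side7")
d=np.zeros((600,800,3),np.uint8);d[:345,:460]=cv2.resize(i,(460,345))
d[:300,464:794]=cv2.resize(a[100:280,140:338],(330,300));d[304:594,464:794]=cv2.resize(b[100:274,190:388],(330,290))
cv2.imwrite("pics/m6.png",d)
```

```text
[ 0.49997035 -0.45480598  0.19810616] [-7.32213073e-04  7.21820895e-01  6.92079513e-01  8.49173960e-05] [-0.85  0.63  1.04  0.    1.47 -0.81]
```

View pics/m6.png

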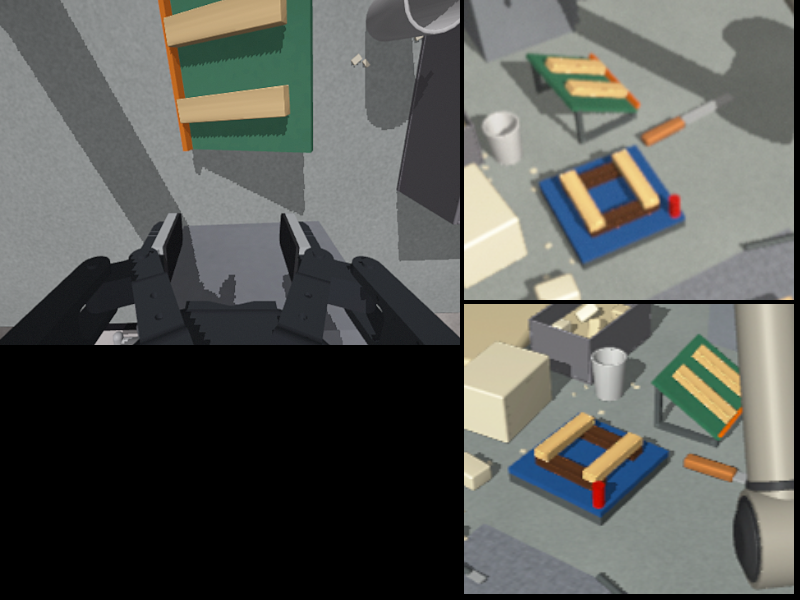

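Layer two is down squarely and the pin is home. On the rack the slats' tops are near (283,127) and (275,25) in the wrist picture, with the orange lip to the left. I'll take a second view from a turned pose.

jog_arm(
  motion=[
    {"grip": 0.7,"dx": -15,"dy": 12,"dz": 0,"wx": 0,"wy": 0,"wz": -7},
    {"grip": 0.7,"dx": -30,"dy": 24,"dz": 0,"wx": 0,"wy": 0,"wz": -14},
    {"grip": 0.7,"dx": -40,"dy": 36,"dz": 0,"wx": 0,"wy": 0,"wz": -21},
    {"grip": 0.7,"dx": -50,"dy": 48,"dz": 0,"wx": 0,"wy": 0,"wz": -28},
    {"grip": 0.7,"dx": -60,"dy": 60,"dz": 0,"wx": 0,"wy": 0,"wz": -35},
    {"grip": 0.7,"dx": -70,"dy": 72,"dz": 0,"wx": 0,"wy": 0,"wz": -42},
    {"grip": 0.7,"dx": -80,"dy": 84,"dz": 0,"wx": 0,"wy": 0,"wz": -49},
    {"grip": 0.7,"dx": -80,"dy": 95,"dz": 0,"wx": 0,"wy": 0,"wz": -56},
  ],
)

```text
clock: 21.9
tcp_pos: [0.4199, -0.3559, 0.2003]
tool_rot: [0.0, 0.962, 0.271, -0.0]
force: [0.5, 0.0, -1.1]
grip_width: 0.0595
finger_force: 0.0
```

jog_arm(
  motion=[
    {"grip": 0.7,"dx": 0,"dy": 0,"dz": 0,"wx": 0,"wy": 0,"wz": -7},
    {"grip": 0.7,"dx": 0,"dy": 0,"dz": 0,"wx": 0,"wy": 0,"wz": -14},
    {"grip": 0.7,"dx": 0,"dy": 0,"dz": 0,"wx": 0,"wy": 0,"wz": -21},
    {"grip": 0.7,"dx": 0,"dy": 0,"dz": 0,"wx": 0,"wy": 0,"wz": -28},
    {"grip": 0.7,"dx": 0,"dy": 0,"dz": 0,"wx": 0,"wy": 0,"wz": -31.4},
    {"grip": 0.7,"dx": 0,"dy": 0,"dz": 0,"wx": 0,"wy": 0,"wz": -31.4},
    {"grip": 0.7,"dx": 0,"dy": 0,"dz": 0,"wx": 0,"wy": 0,"wz": -31.4},
  ],
)

```text
clock: 22.48
tcp_pos: [0.4213, -0.357, 0.2]
tool_rot: [0.0, 1.0, 0.005, 0.0]
force: [-0.7, 0.7, 0.0]
grip_width: 0.0598
finger_force: 0.0
```

Run:
```python
from h import *
s=arm.observe();print(s['tcp_pos'],s['tool_rot'],s['joint_positions'].round(2))
i,q=shot("wrist","wrist12");np.savez("q12.npz",**q)
for f,p in (("wrist11",dict(np.load("q11.npz"))),("wrist12",q)):
    im=cv2.imread(f"pics/{f}.png")
    for c,lo,hi,a in (("pale",)+RNG['pale']+(400,),("green",(65,80,40),(90,255,255),800),("orange",(8,200,120),(14,255,255),200)):
        for b in blobs(im,c,a,lo,hi)[:3]:
            ap=cv2.approxPolyDP(b[3],5,True)[:,0];print(f,c,b[0],np.round(b[1],1),ap.tolist() if len(ap)<14 else len(ap))
```

```text
[ 0.4213047  -0.35704922  0.2000041 ] [2.89128288e-04 9.99987533e-01 4.97697874e-03 2.81650898e-04] [-0.84  0.39  1.44  0.    1.31  0.72]
wrist11 pale 5133.0 [270.4  23. ] [[348, 1], [271, 0], [199, 21], [203, 54], [348, 27]]
wrist11 pale 4438.0 [286.8 128.1] [[349, 103], [216, 120], [213, 129], [220, 150], [352, 138]]
wrist11 green 18134.0 [312.1 101.4] [[379, 0], [349, 0], [350, 28], [217, 58], [226, 118], [352, 103], [352, 140], [231, 150], [236, 180], [378, 185]]
wrist11 orange 1263.0 [213.9  92.1] [[193, 0], [223, 181], [230, 182], [229, 151], [218, 149], [214, 127], [224, 118], [215, 59], [203, 56], [198, 28], [208, 18], [206, 1]]
wrist12 pale 5000.0 [322.   93.9] [[340, 24], [304, 27], [306, 162], [272, 164], [304, 163], [306, 172], [322, 172], [341, 161], [334, 161]]
wrist12 pale 4707.5 [223.7  99.3] [[197, 32], [194, 44], [222, 166], [195, 168], [251, 175], [233, 31]]
wrist12 pale 1307.0 [131.7 184.4] [[118, 145], [132, 222], [148, 224], [131, 146]]
wrist12 green 25438.5 [268.8  69.6] [[134, 4], [191, 167], [221, 166], [195, 32], [235, 31], [252, 163], [299, 162], [303, 26], [336, 22], [346, 31], [336, 160], [366, 158], [397, 0]]
wrist12 orange 1173.5 [278.3 170. ] [[367, 165], [339, 161], [333, 172], [306, 173], [304, 163], [263, 165], [245, 177], [224, 177], [221, 168], [191, 169], [190, 177], [362, 171]]
```

Run:
```python
from h import *
p,q=dict(np.load("q11.npz")),dict(np.load("q12.npz"))
L={"A up+y":((349,103),(304,27)),"A up-y":((352,138),(340,24)),"A lo+y":((216,120),(306,172)),"A lo-y":((220,150),(336,172)),
"B up-y":((348,27),(233,31)),"B lo+y":((199,21),(222,172)),"B lo-y":((203,54),(251,175)),
"green lo-end -y corner(lip end)":((228,182),(364,170)),"green up -y":((378,185),(397,0))}
for k,(a,b) in L.items():
    x,r=tri([(p,a),(q,b)]);print(k,x.round(4),r)
```

```text
A up+y [ 0.5607 -0.3738  0.1072] [np.float64(0.5), np.float64(0.5)]
A up-y [ 0.5662 -0.4035  0.0947] [np.float64(0.1), np.float64(0.1)]
A lo+y [ 0.4357 -0.3845  0.0448] [np.float64(0.7), np.float64(0.7)]
A lo-y [ 0.443  -0.4113  0.0777] [np.float64(1.0), np.float64(1.0)]
B up-y [ 0.5572 -0.3191  0.1103] [np.float64(0.0), np.float64(0.0)]
B lo+y [ 0.4312 -0.2927  0.0404] [np.float64(2.2), np.float64(2.2)]
B lo-y [ 0.4373 -0.3273  0.0749] [np.float64(0.2), np.float64(0.2)]
green lo-end -y corner(lip end) [ 0.4323 -0.4596  0.0026] [np.float64(2.5), np.float64(2.5)]
green up -y [ 0.5738 -0.4342  0.1409] [np.float64(3.7), np.float64(3.7)]
```

Run:
```python
from h import *
P_={"11":dict(np.load("q11.npz")),"12":dict(np.load("q12.npz"))}
psi=np.radians(4.4);P0=np.array([.4357,-.3845,.043])
ex=np.array([np.cos(psi)*.866,np.sin(psi)*.866,.5]);ey=np.array([-np.sin(psi),np.cos(psi),0]);n=np.cross(ex,ey)
for k in P_:
    im=cv2.imread(f"pics/wrist{k}.png")
    for b in blobs(im,"x",3000,(14,60,120),(24,200,255)):
        c,d=ray(P_[k],b[3][:,0]);X=c+d*(((P0-c)@n)/(d@n))[:,None]
        uv=np.c_[(X-P0)@ex,(X-P0)@ey]*1000
        r=cv2.minAreaRect(uv.astype(np.float32));C=P0+ex*r[0][0]/1000+ey*r[0][1]/1000
        print(k,np.round(b[1]),np.round(r[0],1),np.round(r[1],1),round(r[2],1),"u",uv[:,0].min().round(1),uv[:,0].max().round(1),"v",uv[:,1].min().round(1),uv[:,1].max().round(1),"C",C.round(4))
```

```text
11 [270.  23.] [72.3 73.1] [ 30.5 146.2] 87.7 u -1.1 145.4 v 55.0 90.5 C [ 0.4925 -0.3068  0.0791]
11 [287. 128.] [ 70.7 -14.7] [146.6  30.5] 0.5 u -2.6 144.1 v -30.5 1.2 C [ 0.4979 -0.3944  0.0784]
12 [322.  94.] [ 70.6 -14.2] [147.2  31.6] 0.6 u -2.9 144.2 v -30.7 1.8 C [ 0.4978 -0.394   0.0783]
12 [224.  99.] [72.3 73.5] [ 31.3 146.6] 88.0 u -1.3 145.6 v 55.3 90.4 C [ 0.4925 -0.3065  0.0791]
```

```bash
cat > g.py <<'E'
from h import *
from scipy.spatial.transform import Rotation as R
def grasp(C,a):
    F=R.from_euler('ZYZ',[4.4,-30,a],degrees=True);n=F.as_matrix()[:,2];ex=F.as_matrix()[:,0]
    s=arm.observe();t=s['tcp_pos'];w=s['tool_rot'];cur=R.from_quat([w[1],w[2],w[3],w[0]])
    tgt=F*R.from_matrix(np.diag([1,-1,-1]))
    rv=(tgt*cur.inv()).as_rotvec(degrees=True)
    G=np.array(C)-.0015*ex-.046*n
    print("n",n.round(3),"grasp TCP",G.round(4),"rotvec",rv.round(2),np.linalg.norm(rv).round(1),"pre d(mm)",((G+.09*n-t)*1e3).round(1),"pre->grasp",(-90*n).round(1))
    flat=R.from_euler('Z',-2.6,degrees=True)*R.from_matrix(np.diag([1,-1,-1]))
    print("flatten rv",(flat*tgt.inv()).as_rotvec(degrees=True).round(2))
E
python3 - <<'E'
from g import *
grasp([.4978,-.3942,.0783],.5);grasp([.4925,-.3067,.0791],-2.2)
E
```

```text
n [-0.499 -0.038  0.866] grasp TCP [ 0.5194 -0.3925  0.0377] rotvec [  1.19 -29.96   4.25] 30.3 pre d(mm) [ 53.3 -38.7 -84.2] pre->grasp [ 44.9   3.5 -77.9]
flatten rv [-0.34 30.02 -7.33]
n [-0.499 -0.038  0.866] grasp TCP [ 0.5141 -0.305   0.0385] rotvec [  1.9  -29.92   1.61] 30.0 pre d(mm) [ 48.   48.8 -83.4] pre->grasp [ 44.9   3.5 -77.9]
flatten rv [-1.05 29.99 -4.69]
```

jog_arm(
  motion=[
    {"grip": 0.7,"dx": 11,"dy": -8,"dz": 0,"wx": 0.24,"wy": -6,"wz": 0.85},
    {"grip": 0.7,"dx": 21,"dy": -15,"dz": -10,"wx": 0.48,"wy": -12,"wz": 1.7},
    {"grip": 0.7,"dx": 32,"dy": -23,"dz": -25,"wx": 0.71,"wy": -18,"wz": 2.55},
    {"grip": 0.7,"dx": 43,"dy": -31,"dz": -45,"wx": 0.95,"wy": -24,"wz": 3.4},
    {"grip": 0.7,"dx": 53.3,"dy": -38.7,"dz": -65,"wx": 1.19,"wy": -29.96,"wz": 4.25},
    {"grip": 0.7,"dx": 53.3,"dy": -38.7,"dz": -84.2,"wx": 1.19,"wy": -29.96,"wz": 4.25},
    {"grip": 0.7,"dx": 53.3,"dy": -38.7,"dz": -84.2,"wx": 1.19,"wy": -29.96,"wz": 4.25},
    {"grip": 0.7,"dx": 53.3,"dy": -38.7,"dz": -84.2,"wx": 1.19,"wy": -29.96,"wz": 4.25},
  ],
)

```text
clock: 23.2
tcp_pos: [0.4739, -0.3962, 0.1147]
tool_rot: [-0.01, 0.965, 0.04, 0.258]
force: [1.0, 0.6, 0.1]
grip_width: 0.0598
finger_force: 0.0
```

Run:
```python
from g import *
s=arm.observe();print(s['tcp_pos'],s['joint_positions'].round(2),s['qvel'].round(2))
grasp([.4978,-.3942,.0783],.5)
i,q=shot("wrist","wrist13")
psi=np.radians(4.4);P0=np.array([.4357,-.3845,.043]);ex=np.array([np.cos(psi)*.866,np.sin(psi)*.866,.5]);ey=np.array([-np.sin(psi),np.cos(psi),0]);n=np.cross(ex,ey)
for b in blobs(i,"x",2000,(14,60,120),(24,200,255)):
    c,d=ray(q,b[3][:,0]);X=c+d*(((P0-c)@n)/(d@n))[:,None];uv=np.c_[(X-P0)@ex,(X-P0)@ey]*1000
    r=cv2.minAreaRect(uv.astype(np.float32));print(np.round(b[1]),r,"u",uv[:,0].min(),uv[:,0].max(),(P0+ex*r[0][0]/1000+ey*r[0][1]/1000).round(4))
```

```text
[ 0.4739119  -0.39622042  0.11470328] [-1.09  0.45  1.74  0.66  0.84 -0.03] [ 0.02 -0.04 -0.05 -0.    0.01  0.02]
n [-0.499 -0.038  0.866] grasp TCP [ 0.5194 -0.3925  0.0377] rotvec [-0.21 -0.12  0.13] 0.3 pre d(mm) [0.7 0.2 1. ] pre->grasp [ 44.9   3.5 -77.9]
flatten rv [-0.34 30.02 -7.33]
[281. 206.] ((68.89676666259766, -14.563714027404785), (141.3038787841797, 30.266822814941406), 0.569091796875) u -1.7889066344716498 139.5544616363846 [ 0.4963 -0.3944  0.0774]
[163. 202.] ((70.38890838623047, 73.83430480957031), (30.1718692779541, 141.88607788085938), 88.26878356933594) u -0.38298363534036534 141.0712657163306 [ 0.4908 -0.3062  0.0782]
```

jog_arm(
  motion=[
    {"grip": 0.7,"dx": 15,"dy": 1.2,"dz": -26,"wx": 0,"wy": 0,"wz": 0},
    {"grip": 0.7,"dx": 30,"dy": 2.3,"dz": -52,"wx": 0,"wy": 0,"wz": 0},
    {"grip": 0.7,"dx": 40,"dy": 3.1,"dz": -69.3,"wx": 0,"wy": 0,"wz": 0},
    {"grip": 0.7,"dx": 44.9,"dy": 3.5,"dz": -77.9,"wx": 0,"wy": 0,"wz": 0},
    {"grip": 0.7,"dx": 44.9,"dy": 3.5,"dz": -77.9,"wx": 0,"wy": 0,"wz": 0},
    {"grip": 0.7,"dx": 44.9,"dy": 3.5,"dz": -77.9,"wx": 0,"wy": 0,"wz": 0},
  ],
)

```text
clock: 23.75
tcp_pos: [0.52, -0.3934, 0.0388]
tool_rot: [-0.009, 0.965, 0.041, 0.259]
force: [-1.2, 0.4, -0.7]
grip_width: 0.0597
finger_force: 0.0
```

jog_arm(
  motion=[
    {"grip": 0.4,"dx": 0,"dy": 0,"dz": 0,"wx": 0,"wy": 0,"wz": 0},
    {"grip": 0.2,"dx": 0,"dy": 0,"dz": 0,"wx": 0,"wy": 0,"wz": 0},
    {"grip": 0.2,"dx": 0,"dy": 0,"dz": 0,"wx": 0,"wy": 0,"wz": 0},
    {"grip": 0.2,"dx": 0,"dy": 0,"dz": 0,"wx": 0,"wy": 0,"wz": 0},
    {"grip": 0.2,"dx": 0,"dy": 0,"dz": 0,"wx": 0,"wy": 0,"wz": 0},
    {"grip": 0.2,"dx": 0,"dy": 0,"dz": 0,"wx": 0,"wy": 0,"wz": 0},
  ],
)

```text
clock: 24.25
tcp_pos: [0.5192, -0.3943, 0.0393]
tool_rot: [-0.008, 0.965, 0.04, 0.259]
force: [-3.1, 0.4, 6.3]
grip_width: 0.0281
finger_force: 59.7
```

jog_arm(
  motion=[
    {"grip": 0.2,"dx": -10,"dy": -0.8,"dz": 17,"wx": 0,"wy": 0,"wz": 0},
    {"grip": 0.2,"dx": -25,"dy": -2,"dz": 43,"wx": 0,"wy": 0,"wz": 0},
    {"grip": 0.2,"dx": -45,"dy": -3.5,"dz": 78,"wx": 0,"wy": 0,"wz": 0},
    {"grip": 0.2,"dx": -45,"dy": -3.5,"dz": 110,"wx": -0.07,"wy": 6,"wz": -1.47},
    {"grip": 0.2,"dx": -40,"dy": 10,"dz": 130,"wx": -0.14,"wy": 12,"wz": -2.93},
    {"grip": 0.2,"dx": -30,"dy": 35,"dz": 130,"wx": -0.2,"wy": 18,"wz": -4.4},
    {"grip": 0.2,"dx": -15,"dy": 65,"dz": 130,"wx": -0.27,"wy": 24,"wz": -5.86},
    {"grip": 0.2,"dx": 0,"dy": 95,"dz": 130,"wx": -0.34,"wy": 30.02,"wz": -7.33},
  ],
)

```text
clock: 24.92
tcp_pos: [0.5167, -0.3042, 0.1703]
tool_rot: [-0.001, 0.999, -0.017, 0.038]
force: [1.2, -1.6, 0.2]
grip_width: 0.0283
finger_force: 60.5
```

jog_arm(
  motion=[
    {"grip": 0.2,"dx": 15,"dy": 35,"dz": 0,"wx": 0,"wy": 0,"wz": 0},
    {"grip": 0.2,"dx": 30,"dy": 70,"dz": 0,"wx": 0,"wy": 0,"wz": 0},
    {"grip": 0.2,"dx": 45,"dy": 105,"dz": -10,"wx": 0,"wy": 0,"wz": 0},
    {"grip": 0.2,"dx": 60,"dy": 140,"dz": -30,"wx": 0,"wy": 0,"wz": 0},
    {"grip": 0.2,"dx": 74.5,"dy": 170,"dz": -50,"wx": 0,"wy": 0,"wz": 0},
    {"grip": 0.2,"dx": 74.5,"dy": 184,"dz": -70,"wx": 0,"wy": 0,"wz": 0},
    {"grip": 0.2,"dx": 74.5,"dy": 184,"dz": -80,"wx": 0,"wy": 0,"wz": 0},
    {"grip": 0.2,"dx": 74.5,"dy": 184,"dz": -80,"wx": 0,"wy": 0,"wz": 0},
  ],
)

```text
clock: 25.58
tcp_pos: [0.5902, -0.1175, 0.0851]
tool_rot: [-0.005, 0.999, -0.013, 0.037]
force: [-0.1, -0.9, -0.3]
grip_width: 0.0283
finger_force: 60.5
```

Run:
```python
from g import *
s=arm.observe();t=s['tcp_pos'];w=s['tool_rot'];print(t,s['grip_width'],s['force'],s['qvel'].round(2))
cur=R.from_quat([w[1],w[2],w[3],w[0]]);flat=R.from_euler('Z',-2.6,degrees=True)*R.from_matrix(np.diag([1,-1,-1]))
print("fix rv",(flat*cur.inv()).as_rotvec(degrees=True).round(2))
i,q=shot("wrist","wrist14")
for b in blobs(i,"x",1500,(14,60,120),(24,200,255)):
    for z in (t[2]+.0444,.068):
        o=cast(q,b[3][:,0],z)[:,:2]*1000;r=cv2.minAreaRect(o.astype(np.float32));print(np.round(b[1]),round(z,3),np.round(r[0],1),np.round(r[1],1),round(r[2],1),o.min(0).round(1),o.max(0).round(1))
```

```text
[ 0.5901972  -0.11753596  0.08505133] 0.028325660321311112 [-0.14408686 -0.94418888 -0.29309852] [-0.04 -0.03 -0.06 -0.    0.03 -0.  ]
fix rv [-0.45  4.21 -1.1 ]
[242. 208.] 0.129 [599. -82.] [102.3 131.1] 88.8 [ 532.7 -134.2] [665.6 -31.9]
[242. 208.] 0.068 [573.3 -64.8] [147.3 188.7] 88.8 [ 477.9 -140. ] [669.1   7.4]
[156. 294.] 0.129 [579.1 -58.2] [57.9 20.6] 88.8 [569.  -87.3] [590. -29.]
[156. 294.] 0.068 [544.6 -30.5] [83.4 29.7] 88.8 [530.1 -72.5] [560.3  11.5]
[532. 354.] 0.129 [ 543.2 -253.6] [32.2 48.7] 51.8 [ 517.1 -263.9] [ 572.3 -226.6]
[532. 354.] 0.068 [ 493.  -311.7] [46.4 70.1] 51.8 [ 455.3 -326.6] [ 534.9 -272.9]
```

jog_arm(
  motion=[
    {"grip": 0.2,"dx": 3,"dy": 2.5,"dz": 0,"wx": -0.45,"wy": 4.2,"wz": -1.1},
    {"grip": 0.2,"dx": 3,"dy": 2.5,"dz": 0,"wx": -0.45,"wy": 4.2,"wz": -1.1},
    {"grip": 0.2,"dx": 3,"dy": 2.5,"dz": 0,"wx": -0.45,"wy": 4.2,"wz": -1.1},
    {"grip": 0.2,"dx": 3,"dy": 2.5,"dz": 0,"wx": -0.45,"wy": 4.2,"wz": -1.1},
  ],
)

```text
clock: 25.97
tcp_pos: [0.5951, -0.1171, 0.0879]
tool_rot: [0.001, 1.0, -0.024, 0.004]
force: [-0.3, 0.9, -0.6]
grip_width: 0.0281
finger_force: 60.5
```

```bash
cat > chk.py <<'E'
from g import *
def chk(name,off=.0444):
    s=arm.observe();t=s['tcp_pos'];w=s['tool_rot'];print(t,s['grip_width'],s['force'],s['qvel'].round(2))
    cur=R.from_quat([w[1],w[2],w[3],w[0]]);flat=R.from_euler('Z',-2.6,degrees=True)*R.from_matrix(np.diag([1,-1,-1]))
    print("fix rv",(flat*cur.inv()).as_rotvec(degrees=True).round(2))
    i,q=shot("wrist",name);z=t[2]+off
    m=cv2.inRange(hsv(i),(14,60,120),(24,200,255));c=proj(q,[t+[0,0,off]])[0];u0=int(c[0]);print("centre px",c.round(1))
    # held slat: horizontal extents (image x is -y), its +x end from columns near u0
    col=np.where(m[:,u0-8:u0+8].mean(1)>128)[0];top=col.min();row=np.where(m[top+15]>0)[0];row=row[(abs(row-u0)<90)]
    print("top row",top,cast(q,(u0,top),z)[0].round(4),"sides",row.min(),row.max(),cast(q,[(row.min(),top+15),(row.max(),top+15)],z).round(4).tolist())
E
python3 -c "
from chk import *
chk('wrist15')"
```

```text
[ 0.5950876  -0.11710692  0.08792015] 0.028067521438040113 [-0.33273418  0.94559347 -0.60066505] [ 0.   -0.    0.02 -0.    0.    0.  ]
fix rv [0.09 0.4  0.11]
centre px [281.  278.6]
top row 127 [ 0.6674 -0.1201  0.1323] sides 191 314 [[0.663, -0.0818, 0.1323], [0.6605, -0.1344, 0.1323]]
```

jog_arm(
  motion=[
    {"grip": 0.2,"dx": -2.5,"dy": 3,"dz": 0,"wx": 0.1,"wy": 0.4,"wz": 0.1},
    {"grip": 0.2,"dx": -2.5,"dy": 3,"dz": -20,"wx": 0.1,"wy": 0.4,"wz": 0.1},
    {"grip": 0.2,"dx": -2.5,"dy": 3,"dz": -34,"wx": 0.1,"wy": 0.4,"wz": 0.1},
    {"grip": 0.2,"dx": -2.5,"dy": 3,"dz": -41,"wx": 0.1,"wy": 0.4,"wz": 0.1},
    {"grip": 0.2,"dx": -2.5,"dy": 3,"dz": -44,"wx": 0.1,"wy": 0.4,"wz": 0.1},
    {"grip": 0.2,"dx": -2.5,"dy": 3,"dz": -45.5,"wx": 0.1,"wy": 0.4,"wz": 0.1},
    {"grip": 0.2,"dx": -2.5,"dy": 3,"dz": -45.5,"wx": 0.1,"wy": 0.4,"wz": 0.1},
  ],
)

```text
clock: 26.6
tcp_pos: [0.5925, -0.113, 0.0419]
tool_rot: [-0.0, 1.0, -0.022, -0.001]
force: [-0.1, 0.8, -0.3]
grip_width: 0.0286
finger_force: 60.5
```

jog_arm(
  motion=[
    {"grip": 0.2,"dx": 0,"dy": -1,"dz": -1,"wx": 0,"wy": 0,"wz": 0},
    {"grip": 0.2,"dx": 0,"dy": -1,"dz": -2,"wx": 0,"wy": 0,"wz": 0},
    {"grip": 0.2,"dx": 0,"dy": -1,"dz": -2,"wx": 0,"wy": 0,"wz": 0},
  ],
)

```text
clock: 26.85
tcp_pos: [0.5926, -0.114, 0.0399]
tool_rot: [-0.0, 1.0, -0.022, -0.001]
force: [-0.3, -0.4, 1.1]
grip_width: 0.0282
finger_force: 60.6
```

jog_arm(
  motion=[
    {"grip": 0.55,"dx": 0,"dy": 0,"dz": 0,"wx": 0,"wy": 0,"wz": 0},
    {"grip": 0.55,"dx": 0,"dy": 0,"dz": 0,"wx": 0,"wy": 0,"wz": 0},
    {"grip": 0.55,"dx": 0,"dy": 0,"dz": 0,"wx": 0,"wy": 0,"wz": 0},
    {"grip": 0.55,"dx": 0,"dy": 0,"dz": 15,"wx": 0,"wy": 0,"wz": 0},
    {"grip": 0.55,"dx": 0,"dy": 0,"dz": 50,"wx": 0,"wy": 0,"wz": 0},
    {"grip": 0.55,"dx": 0,"dy": 0,"dz": 90,"wx": 0,"wy": 0,"wz": 0},
    {"grip": 0.7,"dx": -20,"dy": -20,"dz": 120,"wx": 0,"wy": 0,"wz": 0},
    {"grip": 0.7,"dx": -45,"dy": -45,"dz": 140,"wx": 0,"wy": 0,"wz": 0},
  ],
)

```text
clock: 27.52
tcp_pos: [0.549, -0.1583, 0.183]
tool_rot: [0.001, 1.0, -0.021, 0.001]
force: [-0.2, -0.6, -0.5]
grip_width: 0.0601
finger_force: 0.0
```

jog_arm(
  motion=[
    {"grip": 0.7,"dx": -25,"dy": -30,"dz": 0,"wx": 0,"wy": 0,"wz": 0},
    {"grip": 0.7,"dx": -50,"dy": -60,"dz": 0,"wx": 0,"wy": 0,"wz": 0},
    {"grip": 0.7,"dx": -75,"dy": -90,"dz": 0,"wx": 0,"wy": 0,"wz": 0},
    {"grip": 0.7,"dx": -100,"dy": -120,"dz": 0,"wx": 0,"wy": 0,"wz": 0},
    {"grip": 0.7,"dx": -115,"dy": -150,"dz": 0,"wx": 0,"wy": 0,"wz": 0},
    {"grip": 0.7,"dx": -115,"dy": -150,"dz": 0,"wx": 0,"wy": 0,"wz": 0},
    {"grip": 0.7,"dx": -115,"dy": -150,"dz": 0,"wx": 0,"wy": 0,"wz": 0},
  ],
)

```text
clock: 28.1
tcp_pos: [0.4315, -0.3101, 0.1796]
tool_rot: [-0.0, 1.0, -0.024, -0.001]
force: [-0.3, 0.3, -0.1]
grip_width: 0.0595
finger_force: 0.0
```

Run:
```python
from g import *
s=arm.observe();print(s['tcp_pos'],s['qvel'].round(2))
grasp([.4908,-.3062,.0782],-1.7)
```

```text
[ 0.43145623 -0.31014515  0.1795607 ] [ 0.05 -0.    0.01  0.01  0.    0.01]
n [-0.499 -0.038  0.866] grasp TCP [ 0.5124 -0.3045  0.0376] rotvec [  0.85 -30.14   5.33] 30.6 pre d(mm) [ 36.1   2.2 -64. ] pre->grasp [ 44.9   3.5 -77.9]
flatten rv [-0.92 30.   -5.18]
```

jog_arm(
  motion=[
    {"grip": 0.7,"dx": 7,"dy": 0.4,"dz": 0,"wx": 0.17,"wy": -6,"wz": 1.06},
    {"grip": 0.7,"dx": 14,"dy": 0.9,"dz": -10,"wx": 0.34,"wy": -12,"wz": 2.1},
    {"grip": 0.7,"dx": 22,"dy": 1.3,"dz": -25,"wx": 0.5,"wy": -18,"wz": 3.2},
    {"grip": 0.7,"dx": 29,"dy": 1.8,"dz": -40,"wx": 0.68,"wy": -24,"wz": 4.3},
    {"grip": 0.7,"dx": 37.5,"dy": 2.2,"dz": -55,"wx": 0.85,"wy": -30.1,"wz": 5.3},
    {"grip": 0.7,"dx": 37.5,"dy": 2.2,"dz": -63,"wx": 0.85,"wy": -30.1,"wz": 5.3},
    {"grip": 0.7,"dx": 37.5,"dy": 2.2,"dz": -63,"wx": 0.85,"wy": -30.1,"wz": 5.3},
    {"grip": 0.7,"dx": 37.5,"dy": 2.2,"dz": -63,"wx": 0.85,"wy": -30.1,"wz": 5.3},
  ],
)

```text
clock: 28.77
tcp_pos: [0.4699, -0.3056, 0.1161]
tool_rot: [-0.014, 0.966, 0.024, 0.257]
force: [1.0, -0.7, -0.3]
grip_width: 0.0596
finger_force: 0.0
```

Run:
```python
from g import *
s=arm.observe();print(s['tcp_pos'],s['qvel'].round(2))
i,q=shot("wrist","wrist16")
psi=np.radians(4.4);P0=np.array([.4357,-.3845,.043]);ex=np.array([np.cos(psi)*.866,np.sin(psi)*.866,.5]);ey=np.array([-np.sin(psi),np.cos(psi),0]);n=np.cross(ex,ey)
for b in blobs(i,"x",3000,(14,60,120),(24,200,255)):
    c,d=ray(q,b[3][:,0]);X=c+d*(((P0-c)@n)/(d@n))[:,None];uv=np.c_[(X-P0)@ex,(X-P0)@ey]*1000
    r=cv2.minAreaRect(uv.astype(np.float32));C=P0+ex*r[0][0]/1000+ey*r[0][1]/1000;print(np.round(b[1]),r,C.round(4))
    if abs(r[0][1]-73)<15: grasp(C+.0015*ex,r[2]-90 if r[2]>45 else r[2])
```

```text
[ 0.46987463 -0.30555213  0.11609389] [ 0.01 -0.02 -0.05 -0.02  0.01  0.02]
[44. 88.] ((162.81069946289062, 234.5340576171875), (59.40277099609375, 115.66310119628906), 74.75869750976562) [ 0.5583 -0.1398  0.1244]
[284. 208.] ((70.9460220336914, 90.47909545898438), (65.0830078125, 141.69131469726562), 88.49645233154297) [ 0.49   -0.2896  0.0785]
```

jog_arm(
  motion=[
    {"grip": 0.7,"dx": 13,"dy": -1.3,"dz": -26,"wx": 0,"wy": 0,"wz": 0},
    {"grip": 0.7,"dx": 28,"dy": -0.2,"dz": -52,"wx": 0,"wy": 0,"wz": 0},
    {"grip": 0.7,"dx": 38,"dy": 0.6,"dz": -69,"wx": 0,"wy": 0,"wz": 0},
    {"grip": 0.7,"dx": 43,"dy": 1,"dz": -77.5,"wx": 0,"wy": 0,"wz": 0},
    {"grip": 0.7,"dx": 43,"dy": 1,"dz": -77.5,"wx": 0,"wy": 0,"wz": 0},
    {"grip": 0.7,"dx": 43,"dy": 1,"dz": -77.5,"wx": 0,"wy": 0,"wz": 0},
  ],
)

```text
clock: 29.32
tcp_pos: [0.5137, -0.3054, 0.0399]
tool_rot: [-0.013, 0.966, 0.025, 0.258]
force: [0.2, 0.3, 1.4]
grip_width: 0.0595
finger_force: 0.0
```

jog_arm(
  motion=[
    {"grip": 0.4,"dx": 0,"dy": 0,"dz": 0,"wx": 0,"wy": 0,"wz": 0},
    {"grip": 0.2,"dx": 0,"dy": 0,"dz": 0,"wx": 0,"wy": 0,"wz": 0},
    {"grip": 0.2,"dx": 0,"dy": 0,"dz": 0,"wx": 0,"wy": 0,"wz": 0},
    {"grip": 0.2,"dx": 0,"dy": 0,"dz": 0,"wx": 0,"wy": 0,"wz": 0},
    {"grip": 0.2,"dx": 0,"dy": 0,"dz": 0,"wx": 0,"wy": 0,"wz": 0},
    {"grip": 0.2,"dx": 0,"dy": 0,"dz": 0,"wx": 0,"wy": 0,"wz": 0},
  ],
)

```text
clock: 29.82
tcp_pos: [0.5128, -0.3063, 0.0407]
tool_rot: [-0.012, 0.966, 0.024, 0.259]
force: [-3.1, 1.4, 7.0]
grip_width: 0.0285
finger_force: 59.3
```

jog_arm(
  motion=[
    {"grip": 0.2,"dx": -10,"dy": -0.8,"dz": 17,"wx": 0,"wy": 0,"wz": 0},
    {"grip": 0.2,"dx": -25,"dy": -2,"dz": 43,"wx": 0,"wy": 0,"wz": 0},
    {"grip": 0.2,"dx": -45,"dy": -3.5,"dz": 78,"wx": 0,"wy": 0,"wz": 0},
    {"grip": 0.2,"dx": -45,"dy": -3.5,"dz": 105,"wx": -0.18,"wy": 6,"wz": -1.04},
    {"grip": 0.2,"dx": -40,"dy": 5,"dz": 125,"wx": -0.37,"wy": 12,"wz": -2.1},
    {"grip": 0.2,"dx": -30,"dy": 25,"dz": 130,"wx": -0.55,"wy": 18,"wz": -3.1},
    {"grip": 0.2,"dx": -15,"dy": 50,"dz": 130,"wx": -0.74,"wy": 24,"wz": -4.1},
    {"grip": 0.2,"dx": 0,"dy": 75,"dz": 130,"wx": -0.92,"wy": 30,"wz": -5.2},
  ],
)

```text
clock: 30.48
tcp_pos: [0.5091, -0.2383, 0.1714]
tool_rot: [-0.005, 0.998, -0.011, 0.06]
force: [0.9, -0.9, -2.2]
grip_width: 0.0279
finger_force: 60.5
```

jog_arm(
  motion=[
    {"grip": 0.2,"dx": 15,"dy": 35,"dz": 0,"wx": 0,"wy": 4,"wz": 0},
    {"grip": 0.2,"dx": 30,"dy": 70,"dz": 0,"wx": 0,"wy": 4,"wz": 0},
    {"grip": 0.2,"dx": 45,"dy": 105,"dz": 0,"wx": 0,"wy": 4,"wz": 0},
    {"grip": 0.2,"dx": 60,"dy": 140,"dz": 0,"wx": 0,"wy": 4,"wz": 0},
    {"grip": 0.2,"dx": 75,"dy": 175,"dz": 0,"wx": 0,"wy": 4,"wz": 0},
    {"grip": 0.2,"dx": 85,"dy": 205,"dz": -20,"wx": 0,"wy": 4,"wz": 0},
    {"grip": 0.2,"dx": 85,"dy": 226,"dz": -45,"wx": 0,"wy": 4,"wz": 0},
    {"grip": 0.2,"dx": 85,"dy": 226,"dz": -70,"wx": 0,"wy": 4,"wz": 0},
  ],
)

```text
clock: 31.15
tcp_pos: [0.5948, -0.0063, 0.0986]
tool_rot: [-0.009, 1.0, -0.007, 0.027]
force: [-0.3, 0.6, -1.9]
grip_width: 0.0283
finger_force: 60.5
```

jog_arm(
  motion=[
    {"grip": 0.2,"dx": 0,"dy": 0,"dz": 0,"wx": 0,"wy": 0,"wz": 0},
    {"grip": 0.2,"dx": 0,"dy": 0,"dz": 0,"wx": 0,"wy": 0,"wz": 0},
  ],
)

```text
clock: 31.32
tcp_pos: [0.5936, -0.0105, 0.098]
tool_rot: [-0.008, 1.0, -0.008, 0.024]
force: [-0.0, -0.7, -0.6]
grip_width: 0.0281
finger_force: 60.5
```

```bash
python3 -c "
from chk import *
chk('wrist17',.0435)"
```

```text
[ 0.59362418 -0.0105318   0.09799886] 0.028095490505126355 [-0.00086684 -0.71904922 -0.55246657] [-0.02 -0.04 -0.05  0.    0.01 -0.  ]
fix rv [-0.88  2.82 -1.64]
centre px [279.4 274.4]
top row 119 [ 0.6674 -0.0117  0.1415] sides 249 368 [[0.6613, 0.0016, 0.1415], [0.6605, -0.0502, 0.1415]]
```

jog_arm(
  motion=[
    {"grip": 0.2,"dx": 5,"dy": 5.7,"dz": 0,"wx": -0.9,"wy": 2.8,"wz": -1.6},
    {"grip": 0.2,"dx": 5,"dy": 5.7,"dz": 0,"wx": -0.9,"wy": 2.8,"wz": -1.6},
    {"grip": 0.2,"dx": 5,"dy": 5.7,"dz": 0,"wx": -0.9,"wy": 2.8,"wz": -1.6},
    {"grip": 0.2,"dx": 5,"dy": 5.7,"dz": 0,"wx": -0.9,"wy": 2.8,"wz": -1.6},
  ],
)

```text
clock: 31.7
tcp_pos: [0.5999, -0.0054, 0.0993]
tool_rot: [0.0, 1.0, -0.022, 0.003]
force: [-0.1, -0.4, -0.6]
grip_width: 0.0278
finger_force: 60.5
```

```bash
python3 -c "
from chk import *
chk('wrist18',.0435)
i=cv2.imread('pics/wrist18.png');q=camera_params('wrist')
for b in blobs(i,'x',1500,(14,60,120),(24,200,255)):
    o=cast(q,b[3][:,0],.086)[:,:2]*1000;r=cv2.minAreaRect(o.astype(np.float32));print(np.round(b[1]),np.round(r[0],1),np.round(r[1],1),round(r[2],1),o.min(0).round(1),o.max(0).round(1))
"
```

```text
[ 0.59986486 -0.00540401  0.09934553] 0.027830690069461945 [-0.05147735 -0.43312506 -0.61002087] [-0.    0.    0.02 -0.   -0.    0.  ]
fix rv [ 0.02  0.29 -0.05]
centre px [280.8 277.8]
top row 126 [ 0.6727 -0.0083  0.1428] sides 246 369 [[0.6671, 0.0066, 0.1428], [0.6648, -0.0463, 0.1428]]
[302. 220.] [573.9 -49.8] [133.9 187.3] 87.4 [ 482.4 -120.9] [670.   20.7]
[431. 234.] [593.8 -87.5] [ 81.5 139.8] 88.5 [ 522.9 -130. ] [663.1 -46.1]
```

jog_arm(
  motion=[
    {"grip": 0.2,"dx": -2,"dy": 0.5,"dz": -20,"wx": 0,"wy": 0.3,"wz": 0},
    {"grip": 0.2,"dx": -2,"dy": 0.5,"dz": -40,"wx": 0,"wy": 0.3,"wz": 0},
    {"grip": 0.2,"dx": -2,"dy": 0.5,"dz": -50,"wx": 0,"wy": 0.3,"wz": 0},
    {"grip": 0.2,"dx": -2,"dy": 0.5,"dz": -55,"wx": 0,"wy": 0.3,"wz": 0},
    {"grip": 0.2,"dx": -2,"dy": 0.5,"dz": -57,"wx": 0,"wy": 0.3,"wz": 0},
    {"grip": 0.2,"dx": -2,"dy": 0.5,"dz": -58,"wx": 0,"wy": 0.3,"wz": 0},
    {"grip": 0.2,"dx": -2,"dy": 0.5,"dz": -58,"wx": 0,"wy": 0.3,"wz": 0},
  ],
)

```text
clock: 32.33
tcp_pos: [0.598, -0.0042, 0.041]
tool_rot: [0.0, 1.0, -0.022, -0.001]
force: [-0.1, -0.0, -0.5]
grip_width: 0.0281
finger_force: 60.5
```

jog_arm(
  motion=[
    {"grip": 0.2,"dx": 0,"dy": 0,"dz": -0.5,"wx": 0,"wy": 0,"wz": 0},
    {"grip": 0.2,"dx": 0,"dy": 0,"dz": -0.5,"wx": 0,"wy": 0,"wz": 0},
  ],
)

```text
clock: 32.5
tcp_pos: [0.5982, -0.0042, 0.0406]
tool_rot: [0.0, 1.0, -0.022, -0.0]
force: [0.2, -0.1, 0.8]
grip_width: 0.0281
finger_force: 60.7
```

Light contact. Release, rise clear and check the crib from above.

jog_arm(
  motion=[
    {"grip": 0.2,"dx": 0,"dy": 0,"dz": -0.5,"wx": 0,"wy": 0,"wz": 0},
    {"grip": 0.55,"dx": 0,"dy": 0,"dz": -0.5,"wx": 0,"wy": 0,"wz": 0},
    {"grip": 0.55,"dx": 0,"dy": 0,"dz": -0.5,"wx": 0,"wy": 0,"wz": 0},
    {"grip": 0.55,"dx": 0,"dy": 0,"dz": -0.5,"wx": 0,"wy": 0,"wz": 0},
    {"grip": 0.55,"dx": 0,"dy": 0,"dz": 15,"wx": 0,"wy": 0,"wz": 0},
    {"grip": 0.55,"dx": 0,"dy": 0,"dz": 50,"wx": 0,"wy": 0,"wz": 0},
    {"grip": 0.55,"dx": 0,"dy": 0,"dz": 90,"wx": 0,"wy": 0,"wz": 0},
    {"grip": 0.55,"dx": -30,"dy": 0,"dz": 120,"wx": 0,"wy": 0,"wz": 0},
  ],
)

```text
clock: 33.17
tcp_pos: [0.5719, -0.0045, 0.1617]
tool_rot: [0.0, 1.0, -0.022, 0.002]
force: [-1.1, 0.1, 1.1]
grip_width: 0.0472
finger_force: 0.0
```

jog_arm(
  motion=[
    {"grip": 0.55,"dx": -30,"dy": -20,"dz": 30,"wx": 0,"wy": 0,"wz": 0},
    {"grip": 0.55,"dx": -60,"dy": -40,"dz": 60,"wx": 0,"wy": 0,"wz": 0},
    {"grip": 0.55,"dx": -90,"dy": -55,"dz": 80,"wx": 0,"wy": 0,"wz": 0},
    {"grip": 0.55,"dx": -90,"dy": -55,"dz": 80,"wx": 0,"wy": 0,"wz": 0},
    {"grip": 0.55,"dx": -90,"dy": -55,"dz": 80,"wx": 0,"wy": 0,"wz": 0},
    {"grip": 0.55,"dx": -90,"dy": -55,"dz": 80,"wx": 0,"wy": 0,"wz": 0},
  ],
)

```text
clock: 33.67
tcp_pos: [0.4783, -0.059, 0.239]
tool_rot: [0.0, 1.0, -0.023, -0.001]
force: [0.8, 0.4, 1.0]
grip_width: 0.0472
finger_force: 0.0
```

Run:
```python
from h import *
s=arm.observe();print(s['tcp_pos'],s['clock'])
i,q=shot("wrist","wrist19")
for b in blobs(i,"x",800,(14,60,120),(24,200,255)):
    o=cast(q,b[3][:,0],.086)[:,:2]*1000;r=cv2.minAreaRect(o.astype(np.float32));print(b[0],np.round(b[1]),np.round(r[0],1),np.round(r[1],1),round(r[2],1))
H=hsv(i);m=cv2.inRange(H,(14,60,120),(24,200,255))
# expected crib outline corners in this view, mask values just inside/outside along edges at z=.086
c,sn=np.cos(np.radians(-2.6)),np.sin(np.radians(-2.6))
W=lambda x,y:np.array([.596+c*x-sn*y,-.0597+sn*x+c*y,.086])
g=np.arange(-80,81,2)/1000
for lab,f in (("x at y=+55",lambda t:W(t,.055)),("x at y=-55",lambda t:W(t,-.055)),("y at x=0",lambda t:W(0,t)),("y at x=65",lambda t:W(.065,t)),("y at x=-65",lambda t:W(-.065,t))):
    px=proj(q,[f(t) for t in g]).round().astype(int);print(lab,''.join('#' if 0<=u<560 and 0<=v<420 and m[v,u] else '.' for u,v in px))
R=((0,150,70),(6,255,255));o=[]
for n in ("scene","side"):
    a,p=shot(n,n+"9");e=proj(p,[.5096,.0346,.055])[0]
    b=min(blobs(a,"red",15,*R),key=lambda b:np.hypot(*(np.array(b[1])-e)));o.append((p,b[1]))
print("pin grip centre",tri(o))
```

```text
[ 0.47826209 -0.05902083  0.23904641] 33.6667
8293.5 [305.  68.] [588.6 -75.2] [108.5 126.7] 87.4
4101.5 [220.  68.] [591.8  -4.1] [ 29.8 126.7] 87.4
x at y=+55 .....################################################################............
x at y=-55 ......###############################################################............
y at x=0 ......################.......................................###############.....
y at x=65 .................................................................................
y at x=-65 .....#######################################################.##############......
pin grip centre (array([0.51027287, 0.03751329, 0.0594774 ]), [np.float64(0.1), np.float64(0.1)])
```

Run:
```python
from h import *
for n in ("scene","side"):
  for f,X in (("1",(.467,.3212,.034)),("9",(.5096,.0346,.032))):
    p=camera_params(n);X=np.array(X);a=proj(p,[X,X+[0,0,.045]])
    b=min(blobs(cv2.imread(f"pics/{n}{f}.png"),"red",15,(0,150,70),(6,255,255)),key=lambda b:np.hypot(*(np.array(b[1])-a.mean(0))))
    q=b[3][:,0];print(n,f,"expected base/top",a.round(1).tolist(),"seen rows",q[:,1].min(),q[:,1].max(),"cols",q[:,0].min(),q[:,0].max())
```

```text
scene 1 expected base/top [[330.6, 288.9], [332.1, 280.3]] seen rows 278 291 cols 328 335
scene 9 expected base/top [[265.8, 227.4], [265.7, 218.2]] seen rows 217 228 cols 264 268
side 1 expected base/top [[219.7, 290.3], [218.0, 277.9]] seen rows 275 293 cols 214 222
side 9 expected base/top [[271.3, 219.9], [270.9, 207.9]] seen rows 206 221 cols 266 274
```

```bash
python3 -c "
from bench import arm
print(arm.job_done())"
```

```text
the job is handed in; nothing more can be done
None
```

The job is handed in at about 34 s of the 72 s allowed. The pin is home in the lock hole, and all four slats are on the crib, within about 2 mm of their places wherever I could measure. The hand-in call gave no verdict, and the far (+x) end of the top layer was out of view in my last check.

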